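# Spent camera batteries into the safety-cap tub

## Task

Put every spent camera battery that lies on the desk into the battery collecting tub: squeeze the cap's two side tabs, turn the cap off anticlockwise and set it down on the desk clear of the tub, put the batteries in, then put the cap back on and turn it clockwise fully home with both tabs sprung out behind their catch posts. Last, take the cap by the hub's plain sides, tabs left alone, and give it a firm upward tug to check that it holds; if it gives, close it again. Leave the mug, mouse, notebook and stapler where they are.

Things in the scene. Friction and masses are not known exactly. Their poses are not given: they have to be found in the camera images.
- tub: White round tub, screwed to the desk. Origin: centre of its underside, on the desk; z up. Foot 148 mm across, 7 mm high; straight wall 108 mm outside (neck 104), 100 mm inside; inner floor 5 mm and rim 145 mm up. Shut, the cap's origin is on the tub's axis at z = 123 mm and the cap's x axis lies along the tub's x axis, either way round (half a turn makes no difference).
- neck_lugs: Two bayonet lugs outside the tub's neck, on its +x and -x sides, each spanning 24 degrees either way, 52 to 57.5 mm from the axis, 132 to 137 mm up. Origin and axes as the tub's. The cap's inner lugs lie under them when shut, with 2.5 mm of vertical play, and hold it against an upward pull.
- catch_a (a point): Top of a square catch post that stands outside the tub's wall, 66 to 75 mm from the tub's axis, 9 mm thick, top 157 mm up, 102 degrees anticlockwise of the tub's +x axis. A tab's bolt stops against it and keeps the shut cap from turning back.
- catch_b (a point): The other catch post, opposite, at 282 degrees.
- cap: Grey cap, 130 mm across, 60 mm high, 0.17 kg, shut on the tub's neck at first. Origin: centre of the skirt's lower edge; z up. To open: squeeze both tabs right in, turn anticlockwise (from above); from 44 degrees on (60 is good) it lifts straight off; it clears the rim when raised 30 mm. It can stand on its skirt on the desk.
- cap_hub (a point): Middle of the raised hub on the cap, 45 mm above the cap's origin, axes as the cap's. The hub reaches from 26 to 60 mm above the origin; its plain ribbed sides face the cap's +x and -x, 40 mm apart and 34 mm wide. To shut the cap: lower it onto the neck turned 50 to 130 degrees anticlockwise of shut (a cone inside centres it, within 2 mm), squeeze the tabs, turn clockwise to a firm stop, let go.
- tab_a (a joint): Tab on the cap's +y side, inward travel in m: 0 = sprung out (5 N), 0.008 = right in (9 N). Black upright pad 26 mm wide, 29 to 60 mm above the cap's origin, outer face 32 mm from the cap's axis when out, 24 mm when in. From its foot a 12 mm wide bolt runs outward, 26 to 31.5 mm above the origin, nose 71.5 mm from the axis when out; in, 63.5 mm, it clears the posts (both ways of turning).
- tab_b (a joint): The same tab on the cap's -y side; both pads together measure 64 mm over their outer faces when out, 48 mm when in.
- pack_1: Spent camera battery pack, black block with a pale label on top, 71 x 38 x 20 mm along its x, y, z, 0.07 to 0.14 kg; origin: centre of its underside. Lies flat on the desk left of the tub. Three to five packs are present.
- pack_2: As pack_1.
- pack_3: As pack_1.
- pack_4: As pack_1.
- pack_5: As pack_1.
- mug: Two-tone mug, 82 mm across, 97 mm high, behind the tub on the right; leave it alone. Origin at its underside.
- mouse: Black computer mouse, 106 x 62 x 34 mm, behind the tub; leave it alone. Origin at its underside.
- notebook: Purple notebook lying flat, 148 x 109 x 14 mm, behind the tub; leave it alone. Origin at its underside.
- stapler: Red stapler, 138 x 40 x 48 mm, far right; leave it alone. Origin at its underside.
Mind the look-alikes: they are no part of the job. Leave any brown look-alike of the pack_5 alone.

How it is judged:
By the outcome, as a careful person would: the job done as asked, in the order asked, and still so for the second after the job is handed in, with the robot touching nothing.
Of pack_1, pack_2, pack_3, pack_4, pack_5 only 3 to 5 are there at a start; the rules pass over those that are not, and their reading is None.
At some moment in a run one of pack_1, pack_2, pack_3, pack_4, pack_5 may be knocked a few centimetres aside while the robot is not near it.
Once in a run the grip may slacken for a moment while it holds something.
It also fails if it takes over 210 s, if anything falls off the work surface, if the arm or the gripper's body presses on something with over 40 N, if the wrist force passes 120 N, or if a joint passes its speed limit or range.

## Robot

A 7-joint arm with a two-finger parallel gripper is mounted at the origin on a cart in front of the work surface, level with it; the furniture and walls round the work are solid. World frame = base frame: x ahead of the robot, y to its left, z up, the work surface at z = 0. Lengths are in m, angles in rad, forces in N, time in s.
With the tool pointing down it reaches from about 0.425 to 0.925 m from the base axis. Payload 6.8 kg.
Tool frame: the origin (TCP) lies between the finger pads; the fingertips stand r.tcp_to_tips ahead of it and the grasp point (between the pads) lies 3 mm ahead of it (r.tcp_to_tips is the distance from the TCP to the fingertips, in m); z points along the fingers, y is the line along which they close (so a half turn about z gives the same grasp; the last joint's range is limited). The gripper opens to 85 mm and grips with 20 to 120 N. Pads are 22 mm wide; open, the fingers measure 114 mm over their backs; the gripper's body (76 mm by 85 mm) begins 54 mm behind the grasp point. The pads swing forward as they close: fully open they stand 13 mm farther back than shut.
Start: joints at [-1.398, 0.477, 0.022, 1.555, -0.011, 1.109, -0.083], TCP at [0.187, 0.649, 0.228] pointing down, gripper open.
Joint ranges: [-2.96, 2.96], [-0.34, 2.1], [-1.41, 1.46], [0.24, 2.44], [-1.37, 4.51], [0.17, 1.92], [-2.96, 2.96]. Speed limits (rad/s): [2.39, 2.39, 3.14, 3.14, 3.14, 3.14, 3.14].

## Interface

Orientations are given as a rotation vector (axis times angle).
In Python, from bench import r gives the robot as it stands. The module is installed in compiled form; this text tells all that it offers.
- The arm moves only by the tool step_arm, never from a script. Its argument "moves" is a list of rows, each an object of numbers: "rx", "ry", "rz": the turn, a rotation vector about the tool's x, y, z in degrees; "dx", "dy", "dz": the shift along the tool's x, y, z in mm; "gripper": the opening, from -1 (shut) to 1 (fully open). In form: [{"rx": .., "ry": .., "rz": .., "dx": .., "dy": .., "dz": .., "gripper": ..}, ...]. A call has 1 to 20 rows; each row shifts and turns the commanded pose from where the row before left it, along the tool's axes as they then stand; what a row does not reach is not made up. A row lasts 1/8 s, in which the tool goes at most 62.5 mm and 10.7 degrees, less where a joint would pass 70% of its speed; a pose out of reach is approached as far as the arm can. A call is refused whole if a number of a shift passes 62.5 or a number of a turn 10.7, either way. A call with a gripper value outside its range is refused whole. The fingers move at their own pace and stop on an object; "grip_force" is the grip in N (left out, the last holds). Time passes only in rows, so rows that do not move let the fingers close. It gives the time, the measured TCP pose, the force, the opening and the grip force at its end, in the units of the state.
- r.get_obs(): the state, without advancing time (a new reading comes with each control period).
- r.grab_frame(name): name is "side" or "top"; returns the picture (480x640x3 uint8, blue, green, red); there is no depth.
- r.camera_info(name): a dict with "mtx" (3x3 intrinsics, pixels), "rvec" (rotation vector, rad) and "tvec" (3), from world to camera coordinates, as OpenCV has them. Camera axes: x right, y down, z forward; pixel columns grow to the right and rows downward; lengths in m; the calibration is good to about 2 mm. A picture is of the moment at which its call begins. camera_info takes no time and is no camera call.
- r.hand_in(): hands the job in; it is judged then, once.
The state is a dict: "clock": time; "joints": joint angles; "qvel": joint speeds; "tau": joint torques, N m; "tcp_pos": TCP position; "orientation": TCP orientation; "contact_force": force on the tool from outside, world axes, zero at the start; "moment": the same for the moment, N m; "grip_width": finger opening in m; "gripper_force": force on a finger pad.
Only numpy, scipy, OpenCV 4.12 (cv2) and the standard library are available. Lean on these libraries where they do the work, as an engineer would, in place of code of your own. Each camera call takes 0.05 s, during which the arm holds its last target. There are 200 camera calls.

## Working session

There is one attempt and no reset: what is moved stays moved. The work goes in short steps, Python scripts to look and compute and a tool call to move; the robot and the scene stay as the last step left them, time stands still between calls to the robot, and variables do not carry over. Pictures are saved under pics/ and viewed, at most 14 in all, crops included, and the job is handed in when it is done.

Besides the shell and the picture viewer there is one more tool, called by a JSON object that holds its "op" and its "data". step_arm: Moves the arm, as the interface text tells. Its arguments: {"type":"object","properties":{"moves":{"type":"array","items":{"type":"object","properties":{"rx":{"type":"number"},"ry":{"type":"number"},"rz":{"type":"number"},"dx":{"type":"number"},"dy":{"type":"number"},"dz":{"type":"number"},"gripper":{"type":"number"}}}},"grip_force":{"type":"number"}},"required":["moves"]}

```bash
mkdir -p pics; python3 - <<'E'
from bench import r
import cv2,numpy as np
o=r.get_obs()
for k,v in o.items(): print(k,np.round(v,4))
print(r.tcp_to_tips)
for n in("side","top"):
    f=r.grab_frame(n); cv2.imwrite(f"pics/{n}0.png",f)
    c=r.camera_info(n); R=cv2.Rodrigues(np.array(c["rvec"]))[0]
    print(n,c["mtx"],-R.T@np.array(c["tvec"]).ravel(),R)
E
```

```text
clock 0.0
joints [-1.3981  0.4778  0.0223  1.5565 -0.0115  1.1093 -0.0831]
qvel [ 0.0019  0.0011  0.0012 -0.0006 -0.0014 -0.0006  0.0007]
tau [-8.00000e-04 -5.96449e+01  1.60740e+00 -2.81204e+01  1.24000e-02
  9.40000e-03  0.00000e+00]
tcp_pos [0.1869 0.648  0.227 ]
orientation [-4.3950e-01 -3.1106e+00  2.9000e-03]
contact_force [-0.2431  0.359  -0.0267]
moment [-0.0372  0.0388 -0.0187]
gripper_force 0.0
grip_width 0.085
0.022
side [[523.58124615   0.         321.16659635]
 [  0.         523.58124615 245.80634707]
 [  0.           0.           1.        ]] [0.32823112 1.1058053  1.08700786] [[-0.95746886 -0.28840342 -0.00876647]
 [-0.18784639  0.64611637 -0.7397617 ]
 [ 0.21901396 -0.70665204 -0.67281185]]
top [[606.54904904   0.         319.61901551]
 [  0.         606.54904904 242.92809097]
 [  0.           0.           1.        ]] [0.14379071 0.09850996 1.97350675] [[-0.04412324 -0.99902498 -0.00149618]
 [-0.96623303  0.04305541 -0.25404717]
 [ 0.25386389 -0.00976372 -0.96719067]]
```

View pics/top0.png

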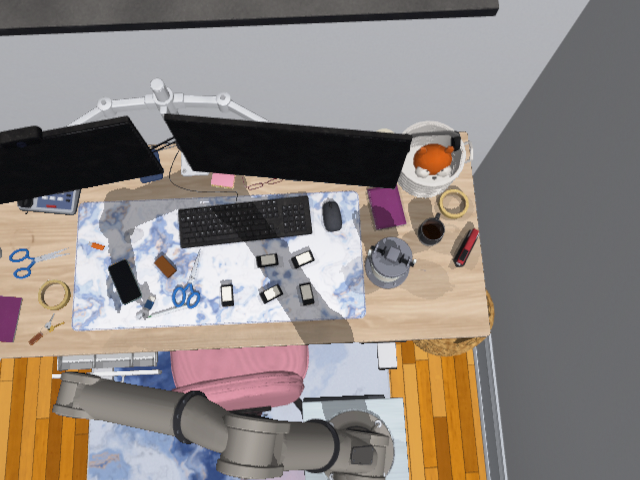

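View pics/side0.png

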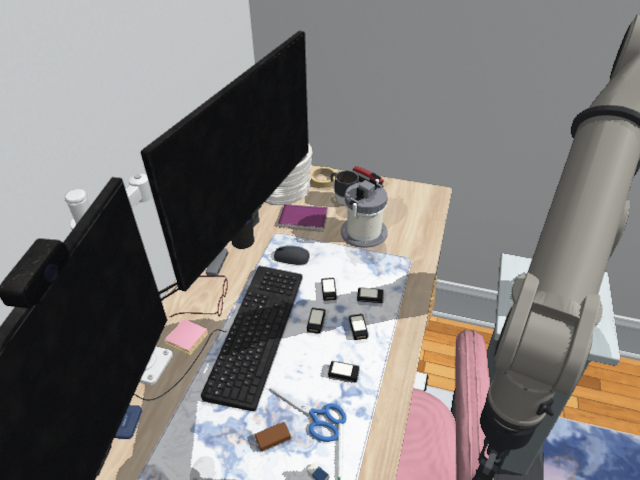

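The top view shows five packs near (267,260), (302,259), (227,294), (271,293) and (306,293). The brown look-alike is at (165,267), and the tub with its cap is at about (390,260). In the side view the tub is at about (365,210) and the packs at (329,289), (370,296), (316,320), (358,326) and (343,371).

```bash
cat > h.py <<'E'
from bench import r
import cv2,numpy as np
C={n:r.camera_info(n) for n in("side","top")}
def Rt(n): return cv2.Rodrigues(np.array(C[n]["rvec"],float))[0],np.array(C[n]["tvec"],float).ravel()
def ray(n,uv):
    R,t=Rt(n); d=R.T@np.linalg.inv(C[n]["mtx"])@np.array([uv[0],uv[1],1.]); return -R.T@t,d/np.linalg.norm(d)
def onz(n,uv,z):
    o,d=ray(n,uv); return o+d*(z-o[2])/d[2]
def tri(uvt,uvs):
    o1,d1=ray("top",uvt);o2,d2=ray("side",uvs)
    s=np.linalg.lstsq(np.c_[d1,-d2],o2-o1,rcond=None)[0]
    p,q=o1+s[0]*d1,o2+s[1]*d2
    return (p+q)/2,np.linalg.norm(p-q)
def proj(n,p):
    R,t=Rt(n); return cv2.projectPoints(np.array(p,float).reshape(-1,1,3),np.array(C[n]["rvec"],float),t,np.array(C[n]["mtx"]),None)[0].reshape(-1,2)
def packs(n,f,z=.02):
    "black+label blobs: label contour centroid and long axis angle"
    hsv=cv2.cvtColor(f,cv2.COLOR_BGR2HSV)
    dark=(hsv[...,2]<70).astype(np.uint8)
    cl=cv2.morphologyEx(dark,cv2.MORPH_CLOSE,np.ones((3,3)))
    out=[]
    cs,hi=cv2.findContours(dark,cv2.RETR_CCOMP,cv2.CHAIN_APPROX_NONE)
    for i,c in enumerate(cs):
        if hi[0][i][3]>=0 and 30<cv2.contourArea(c)<400:
            par=cs[hi[0][i][3]]
            if cv2.contourArea(par)<900:
                (u,v),_,_=cv2.minAreaRect(c)
                P=np.array([onz(n,q,z)[:2] for q in cv2.boxPoints(cv2.minAreaRect(c))])
                W=np.array([onz(n,q[0],z)[:2] for q in c],np.float32)
                (cx,cy),(w,h),a=cv2.minAreaRect((W*1000))
                if w<h: w,h,a=h,w,a+90
                out.append(dict(uv=(u,v),xy=(cx/1000,cy/1000),sz=(w,h),yaw=(a+90)%180-90))
    return out
E
python3 - <<'E'
from h import *
for n in("top","side"):
    f=cv2.imread(f"pics/{n}0.png")
    for p in packs(n,f): print(n,{k:np.round(v,3).tolist() for k,v in p.items()})
t=cv2.imread("pics/top0.png");s=cv2.imread("pics/side0.png")
a=cv2.resize(t[225:305,345:445],None,fx=5,fy=5,interpolation=cv2.INTER_CUBIC)
b=cv2.resize(s[165:255,325:400],None,fx=4.444,fy=4.444,interpolation=cv2.INTER_CUBIC)
im=np.zeros((400,500+b.shape[1],3),np.uint8);im[:,:500]=a;im[:b.shape[0],500:]=b[:400]
im=im[:,:800]
cv2.imwrite("pics/c1.png",im)
E
```

```text
(no output)
```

View pics/c1.png

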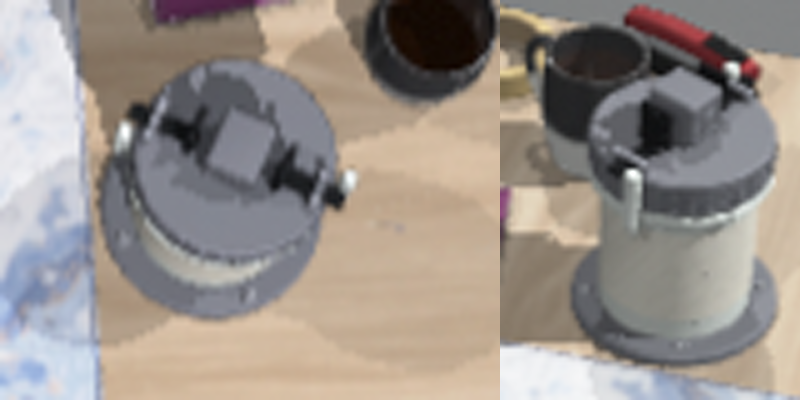

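The cap is shut. In the crop the hub top is at about (245,145) in the top view and (692,92) in the side view. The bolts run from (130,118) to (345,195), and the post tops are at (125,125) and (348,175).

```bash
python3 - <<'E'
from h import *
ct=lambda u,v:(345+u/5,225+v/5); cs=lambda u,v:((u-500)/4.444+325,165+v/4.444)
for nm,a,b in(("hub",(245,145),(692,92)),("postL",(125,125),(632,172)),("postR",(348,175),(733,66))):
    print(nm,tri(ct(*a),cs(*b)))
for a in((130,118),(345,195)): print("bolt",onz("top",ct(*a),.152))
# foot/ cap circle ellipse: cap rim dark grey
t=cv2.imread("pics/top0.png");s=cv2.imread("pics/side0.png")
a=cv2.resize(t[235:315,210:330],None,fx=4,fy=4,interpolation=cv2.INTER_NEAREST)
b=cv2.resize(s[270:390,295:390],None,fx=3,fy=3,interpolation=cv2.INTER_NEAREST)
im=np.zeros((360,780,3),np.uint8);im[:320,:480]=a;im[:360,480:480+285]=b
cv2.imwrite("pics/c2.png",im)
E
```

```text
hub (array([ 0.56933828, -0.14479619,  0.17476448]), np.float64(0.0030845102791394125))
postL (array([ 0.59114816, -0.07439795,  0.15476341]), np.float64(0.00099690208266243))
postR (array([ 0.5532718 , -0.20936073,  0.15488429]), np.float64(0.0011780009015813565))
bolt [ 0.59666453 -0.07804216  0.152     ]
bolt [ 0.5420141 -0.2069613  0.152    ]
```

View pics/c2.png

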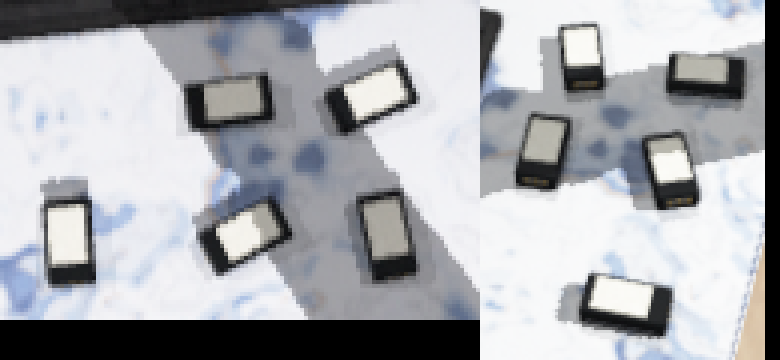

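```bash
cat >> h.py <<'E'
def blob(n,f,seed,z=.01,rad=22):
    "black pack around a seed pixel: hull of dark pixels -> centre pixel, world rect on plane z"
    u,v=map(int,seed); g=f.max(2)
    m=np.zeros(g.shape,np.uint8); cv2.circle(m,(u,v),rad,1,-1)
    m&=(g<62).astype(np.uint8)
    k,l,st,_=cv2.connectedComponentsWithStats(m)
    best=min((i for i in range(1,k) if st[i,4]>25),key=lambda i:np.hypot(*(np.array(_[i])-[u,v])))
    c=cv2.findContours((l==best).astype(np.uint8),cv2.RETR_EXTERNAL,cv2.CHAIN_APPROX_NONE)[0][0]
    h=cv2.convexHull(c); M=cv2.moments(h); uv=(M["m10"]/M["m00"],M["m01"]/M["m00"])
    W=np.array([onz(n,q[0],z)[:2] for q in h],np.float32)*1000
    (cx,cy),(w,hh),a=cv2.minAreaRect(W)
    if w<hh: w,hh,a=hh,w,a+90
    return uv,(cx,cy),(w,hh),(a+90)%180-90
E
python3 - <<'E'
from h import *
t=cv2.imread("pics/top0.png");s=cv2.imread("pics/side0.png")
T=[(267,260),(302,259),(227,294),(271,293),(306,293)]
S=[(316,320),(329,289),(343,371),(358,326),(370,296)]
for a,b in zip(T,S):
    A=blob("top",t,a);B=blob("side",s,b); p,e=tri(A[0],B[0])
    print("tri",p.round(4),round(e,4),"top",np.round(A[1],1),np.round(A[2],1),round(A[3],1),"side",np.round(B[1],1),np.round(B[2],1),round(B[3],1))
print(onz("top",(392,255.8),.149),onz("side",(366.2,196.5),.149))
E
```

```text
tri [ 0.609   0.2574 -0.0024] 0.0019 top [607.3 256. ] [68.9 38.2] -82.8 side [608.4 259.3] [78.3 37.6] -83.3
tri [ 0.6097  0.1388 -0.0198] 0.0061 top [606.5 138. ] [68.7 36.6] -67.2 side [598.5 166. ] [33.4 29.7] 16.3
tri [0.4854 0.388  0.0007] 0.0268 top [468.8 387.4] [35.7 16.2] -81.1 side [497.9 392.5] [69.4 43.8] 5.1
tri [0.4884 0.2645 0.0173] 0.0127 top [486.  263.6] [34.4 24.7] 24.9 side [496.9 248.6] [77.9 36.5] -62.9
tri [0.48   0.1274 0.003 ] 0.0246 top [466.7 126.8] [36.  23.1] 87.5 side [491.3 131.8] [69.1 47.6] 9.5
[ 0.57160239 -0.14169049  0.149     ] [ 0.56797701 -0.12483707  0.149     ]
```

{"op": "step_arm", "data": {"moves": [{"gripper": 0.13},{"gripper": 0.13},{"gripper": 0.13},{"gripper": 0.13}], "grip_force": 60}}

```text
invalid input at $.moves[0]: expected keys rx, ry, rz, dx, dy, dz, gripper
```

```bash
python3 -c "
from bench import r
print(r.tcp_to_tips,r.get_obs()['grip_width'])"
```

```text
0.022 0.08534521996708615
```

{"op": "step_arm", "data": {"moves": [{"rx": 0,"ry": 0,"rz": 0,"dx": -29,"dy": -33,"dz": -4,"gripper": 0.13},{"rx": 0,"ry": 0,"rz": 0,"dx": -29,"dy": -33,"dz": -4,"gripper": 0.13},{"rx": 0,"ry": 0,"rz": 0,"dx": -29,"dy": -33,"dz": -4,"gripper": 0.13},{"rx": 0,"ry": 0,"rz": 0,"dx": -29,"dy": -33,"dz": -4,"gripper": 0.13},{"rx": 0,"ry": 0,"rz": 0,"dx": -29,"dy": -33,"dz": -4,"gripper": 0.13},{"rx": 0,"ry": 0,"rz": 0,"dx": -29,"dy": -33,"dz": -4,"gripper": 0.13},{"rx": 0,"ry": 0,"rz": 0,"dx": -29,"dy": -33,"dz": -4,"gripper": 0.13},{"rx": 0,"ry": 0,"rz": 0,"dx": -29,"dy": -33,"dz": -4,"gripper": 0.13},{"rx": 0,"ry": 0,"rz": 0,"dx": -29,"dy": -33,"dz": -4,"gripper": 0.13},{"rx": 0,"ry": 0,"rz": 0,"dx": -29,"dy": -33,"dz": -4,"gripper": 0.13},{"rx": 0,"ry": 0,"rz": 0,"dx": -29,"dy": -33,"dz": -4,"gripper": 0.13},{"rx": 0,"ry": 0,"rz": 0,"dx": -29,"dy": -33,"dz": -4,"gripper": 0.13},{"rx": 0,"ry": 0,"rz": 0,"dx": -29,"dy": -33,"dz": -4,"gripper": 0.13},{"rx": 0,"ry": 0,"rz": 0,"dx": -29,"dy": -33,"dz": -4,"gripper": 0.13},{"rx": 0,"ry": 0,"rz": 0,"dx": -29,"dy": -33,"dz": -4,"gripper": 0.13},{"rx": 0,"ry": 0,"rz": 0,"dx": -29,"dy": -33,"dz": -4,"gripper": 0.13}], "grip_force": 60}}

```text
clock: 2.1
tcp_pos: [0.4867, 0.0113, 0.292]
orientation: [-0.439, -3.11, -0.0]
contact_force: [0.2, 0.9, -0.5]
grip_width: 0.0482
gripper_force: 0.0
```

```bash
cat >> h.py <<'E'
def axes(o=None):
    o=o or r.get_obs(); return cv2.Rodrigues(np.array(o["orientation"],float))[0],np.array(o["tcp_pos"])
def go(p,yaw=None):
    "mm to go in the present tool axes, and rz (deg) so that tool y lies along yaw"
    R,t=axes(); d=R.T@(np.array(p)-t)*1000; y=np.degrees(np.arctan2(R[1,1],R[0,1]))
    print("tcp",t.round(4),"toolx",R[:,0].round(3),"tooly",R[:,1].round(3),"tool z",R[:,2].round(3),"yaw_y",round(y,1),"go",d.round(1),"rz",None if yaw is None else round(-((yaw-y+90)%180-90),1), "j7",round(float(r.get_obs()["joints"][6]),2))
E
python3 - <<'E'
from h import *
o=r.get_obs();print(o["clock"],r.tcp_to_tips,o["grip_width"])
go((.571,-.1425,.30),63.5)
E
```

```text
2.1 0.022 0.04823190938246519
tcp [0.4867 0.0113 0.292 ] toolx [-0.961  0.277  0.   ] tooly [0.277 0.961 0.   ] tool z [-0.  0. -1.] yaw_y 73.9 go [-123.6 -124.5   -8.1] rz 10.4 j7 1.2
```

{"op": "step_arm", "data": {"moves": [{"rx": 0,"ry": 0,"rz": 2.6,"dx": -30,"dy": -31,"dz": 3,"gripper": 1},{"rx": 0,"ry": 0,"rz": 2.6,"dx": -33,"dy": -30,"dz": 3,"gripper": 1},{"rx": 0,"ry": 0,"rz": 2.6,"dx": -35,"dy": -28,"dz": 3,"gripper": 1},{"rx": 0,"ry": 0,"rz": 2.6,"dx": -36,"dy": -27,"dz": 3,"gripper": 1},{"rx": 0,"ry": 0,"rz": 0,"dx": 0,"dy": 0,"dz": 30,"gripper": 1},{"rx": 0,"ry": 0,"rz": 0,"dx": 0,"dy": 0,"dz": 20,"gripper": 1},{"rx": 0,"ry": 0,"rz": 0,"dx": 0,"dy": 0,"dz": 0,"gripper": 1}]}}

```text
clock: 2.98
tcp_pos: [0.5715, -0.1421, 0.2282]
orientation: [-0.719, -3.054, 0.001]
contact_force: [0.4, -0.2, 0.2]
grip_width: 0.0853
gripper_force: 0.0
```

```bash
python3 - <<'E'
from h import *
go((.571,-.1425,.18),63.5)
t=r.grab_frame("top");s=r.grab_frame("side")
cv2.imwrite("pics/t1r.png",t);cv2.imwrite("pics/s1r.png",s)
a=cv2.resize(t[225:305,345:445],None,fx=4,fy=4,interpolation=cv2.INTER_CUBIC)
b=cv2.resize(s[130:255,320:420],None,fx=4,fy=4,interpolation=cv2.INTER_CUBIC)
im=np.zeros((500,800,3),np.uint8);im[:320,:400]=a;im[:500,400:]=b
cv2.imwrite("pics/c3.png",im)
E
```

```text
tcp [ 0.5715 -0.1421  0.2282] toolx [-0.895  0.446  0.004] tooly [ 0.446  0.895 -0.002] tool z [-0.004  0.    -1.   ] yaw_y 63.5 go [ 0.1 -0.5 48.2] rz 0.0 j7 1.48
```

View pics/c3.png

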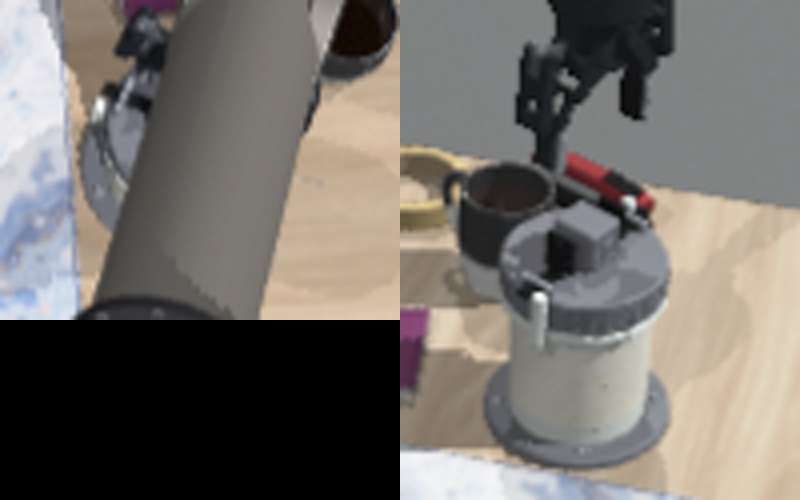

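In the side crop, the open fingertips are at about (550,170) and (634,115), above the cap and straddling the hub. The arm hides the hub in the top view.

```bash
python3 - <<'E'
from h import *
for z in(.206,.219):
  for s in(1,-1): print(z,(proj("side",(.5715+s*.446*.05,-.142+s*.895*.05,z))-[320,130])*4+[400,0])
# hub top corners predicted, cap yaw -26.5, centre
for cx,cy in((.571,-.1425),):
  x=np.array([.895,-.446,0]);y=np.array([.446,.895,0])
  for a,b in((1,1),(1,-1),(-1,-1),(-1,1)):
    print((proj("side",np.array([cx,cy,.183])+x*a*.02+y*b*.017)-[320,130])*4+[400,0])
  print("posts",[(proj("side",(.571+s*.0705*np.cos(np.radians(75.5)),-.1425+s*.0705*np.sin(np.radians(75.5)),.157))-[320,130])*4+[400,0] for s in(1,-1)])
E
```

```text
0.206 [[544.76825294 218.41217324]]
0.206 [[632.2547931  160.21385995]]
0.219 [[545.42946287 203.48083923]]
0.219 [[633.38815442 145.46977881]]
[[552.83897963 213.58071423]]
[[582.332634   193.95451897]]
[[624.24523937 215.16777056]]
[[594.85590177 235.31030875]]
posts [array([[541.56697775, 292.84333732]]), array([[629.45791429, 195.84818471]])]
```

{"op": "step_arm", "data": {"moves": [{"rx": 0,"ry": 0,"rz": 0,"dx": 0,"dy": 0,"dz": 20,"gripper": 1},{"rx": 0,"ry": 0,"rz": 0,"dx": 0,"dy": 0,"dz": 20,"gripper": 1},{"rx": 0,"ry": 0,"rz": 0,"dx": 0,"dy": 0,"dz": 8,"gripper": 1},{"rx": 0,"ry": 0,"rz": 0,"dx": 0,"dy": 0,"dz": 0,"gripper": 1}]}}

```text
clock: 3.58
tcp_pos: [0.5731, -0.1424, 0.1824]
orientation: [0.719, 3.058, 0.0]
contact_force: [0.6, 0.0, 1.3]
grip_width: 0.0852
gripper_force: 0.0
```

```bash
python3 - <<'E'
from h import *
go((.571,-.1425,.18),63.5)
s=r.grab_frame("side"); cv2.imwrite("pics/s2r.png",s)
cv2.imwrite("pics/c4.png",cv2.resize(s[130:255,320:420],None,fx=4.8,fy=4.8,interpolation=cv2.INTER_CUBIC))
E
```

```text
tcp [ 0.5731 -0.1424  0.1824] toolx [-0.895  0.446 -0.   ] tooly [0.446 0.895 0.   ] tool z [ 0. -0. -1.] yaw_y 63.5 go [ 1.8 -1.   2.4] rz 0.0 j7 1.51
```

View pics/c4.png

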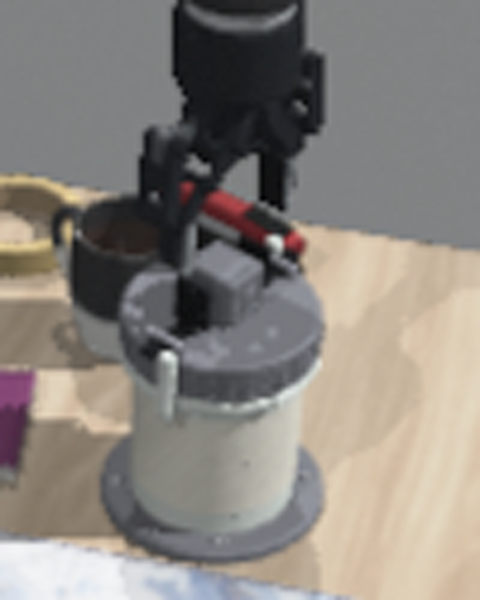

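Both fingers straddle the hub's tabs. The near tip is at about (178,268) and the far one at about (272,205), and neither touches the cap.

{"op": "step_arm", "data": {"moves": [{"rx": 0,"ry": 0,"rz": 0,"dx": 1,"dy": 0,"dz": 2,"gripper": 0.0},{"rx": 0,"ry": 0,"rz": 0,"dx": 0,"dy": 0,"dz": 0,"gripper": 0.0},{"rx": 0,"ry": 0,"rz": 0,"dx": 0,"dy": 0,"dz": 0,"gripper": 0.0}], "grip_force": 40}}

```text
clock: 4.0
tcp_pos: [0.5721, -0.142, 0.1802]
orientation: [0.72, 3.058, 0.0]
contact_force: [-0.5, -0.4, 0.1]
grip_width: 0.0427
gripper_force: 0.0
```

```bash
python3 - <<'E'
from h import *
go((.571,-.1425,.18),63.5)
s=r.grab_frame("side"); cv2.imwrite("pics/s3r.png",s)
cv2.imwrite("pics/c5.png",cv2.resize(s[130:255,320:420],None,fx=4.8,fy=4.8,interpolation=cv2.INTER_CUBIC))
E
```

```text
tcp [ 0.5721 -0.142   0.1802] toolx [-0.895  0.446 -0.   ] tooly [0.446 0.895 0.   ] tool z [ 0.  0. -1.] yaw_y 63.5 go [ 0.8 -0.9  0.2] rz 0.0 j7 1.51
```

View pics/c5.png

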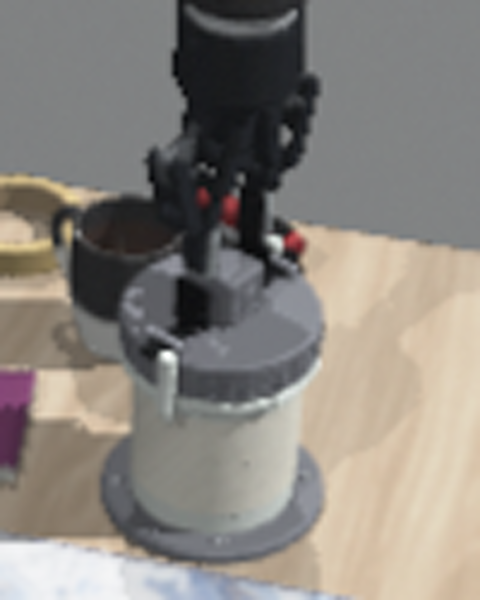

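The fingers closed to 43 mm without touching anything. The near tip is level with the hub top at about (205,270), so the tips are higher than assumed. I'll open, descend gently and feel for contact.

{"op": "step_arm", "data": {"moves": [{"rx": 0,"ry": 0,"rz": 0,"dx": 0,"dy": 0,"dz": 0,"gripper": 0.8},{"rx": 0,"ry": 0,"rz": 0,"dx": 0,"dy": 0,"dz": 0,"gripper": 0.8},{"rx": 0,"ry": 0,"rz": 0,"dx": 0,"dy": 0,"dz": 0,"gripper": 0.8},{"rx": 0,"ry": 0,"rz": 0,"dx": 0,"dy": 0,"dz": 4,"gripper": 0.8},{"rx": 0,"ry": 0,"rz": 0,"dx": 0,"dy": 0,"dz": 4,"gripper": 0.8},{"rx": 0,"ry": 0,"rz": 0,"dx": 0,"dy": 0,"dz": 0,"gripper": 0.8}]}}

```text
clock: 4.8
tcp_pos: [0.5716, -0.1419, 0.1714]
orientation: [-0.72, -3.057, 0.0]
contact_force: [0.1, 0.2, 0.9]
grip_width: 0.0768
gripper_force: 0.0
```

{"op": "step_arm", "data": {"moves": [{"rx": 0,"ry": 0,"rz": 0,"dx": 0,"dy": 0,"dz": 3,"gripper": 0.8},{"rx": 0,"ry": 0,"rz": 0,"dx": 0,"dy": 0,"dz": 2,"gripper": 0.8},{"rx": 0,"ry": 0,"rz": 0,"dx": 0,"dy": 0,"dz": 0,"gripper": 0.8}]}}

```text
clock: 5.18
tcp_pos: [0.5718, -0.142, 0.1668]
orientation: [-0.72, -3.058, 0.0]
contact_force: [-0.5, -0.0, 0.2]
grip_width: 0.0769
gripper_force: 0.0
```

{"op": "step_arm", "data": {"moves": [{"rx": 0,"ry": 0,"rz": 0,"dx": 0,"dy": 0,"dz": 3,"gripper": 0.8},{"rx": 0,"ry": 0,"rz": 0,"dx": 0,"dy": 0,"dz": 2,"gripper": 0.8},{"rx": 0,"ry": 0,"rz": 0,"dx": 0,"dy": 0,"dz": 0,"gripper": 0.8}]}}

```text
clock: 5.55
tcp_pos: [0.5718, -0.142, 0.1617]
orientation: [-0.72, -3.058, 0.0]
contact_force: [0.5, 0.5, 0.9]
grip_width: 0.0769
gripper_force: 0.0
```

{"op": "step_arm", "data": {"moves": [{"rx": 0,"ry": 0,"rz": 0,"dx": 0,"dy": 0,"dz": 0,"gripper": 0.0},{"rx": 0,"ry": 0,"rz": 0,"dx": 0,"dy": 0,"dz": 0,"gripper": 0.0},{"rx": 0,"ry": 0,"rz": 0,"dx": 0,"dy": 0,"dz": 0,"gripper": 0.0},{"rx": 0,"ry": 0,"rz": 0,"dx": 0,"dy": 0,"dz": 0,"gripper": 0.0}], "grip_force": 40}}

```text
clock: 6.05
tcp_pos: [0.5732, -0.1416, 0.1639]
orientation: [0.719, 3.056, 0.003]
contact_force: [-2.2, 3.7, 12.9]
grip_width: 0.0445
gripper_force: 40.0
```

{"op": "step_arm", "data": {"moves": [{"rx": 0,"ry": 0,"rz": 0,"dx": 0,"dy": 0,"dz": 0,"gripper": 0.8},{"rx": 0,"ry": 0,"rz": 0,"dx": 0,"dy": 0,"dz": -5,"gripper": 0.8},{"rx": 0,"ry": 0,"rz": 0,"dx": 0,"dy": 0,"dz": 0,"gripper": 0.8},{"rx": 0,"ry": 0,"rz": 0,"dx": 0,"dy": 0,"dz": 0,"gripper": 0.0},{"rx": 0,"ry": 0,"rz": 0,"dx": 0,"dy": 0,"dz": 0,"gripper": 0.0},{"rx": 0,"ry": 0,"rz": 0,"dx": 0,"dy": 0,"dz": 0,"gripper": 0.0},{"rx": 0,"ry": 0,"rz": 0,"dx": 0,"dy": 0,"dz": 0,"gripper": 0.0}], "grip_force": 40}}

```text
clock: 6.92
tcp_pos: [0.5733, -0.1416, 0.1685]
orientation: [0.718, 3.056, 0.002]
contact_force: [-1.4, 3.2, 10.0]
grip_width: 0.0452
gripper_force: 30.5
```

```bash
python3 - <<'E'
from h import *
go((.571,-.1425,.18),63.5); print(r.get_obs()["moment"])
s=r.grab_frame("side"); cv2.imwrite("pics/s4r.png",s)
cv2.imwrite("pics/c6.png",cv2.resize(s[130:255,320:420],None,fx=4.8,fy=4.8,interpolation=cv2.INTER_CUBIC))
E
```

```text
tcp [ 0.5733 -0.1416  0.1685] toolx [-0.895  0.445 -0.002] tooly [0.445 0.895 0.002] tool z [ 0.003  0.001 -1.   ] yaw_y 63.5 go [  1.6  -1.8 -11.5] rz 0.0 j7 1.52
[0.58175736 0.2077499  0.02648558]
```

View pics/c6.png

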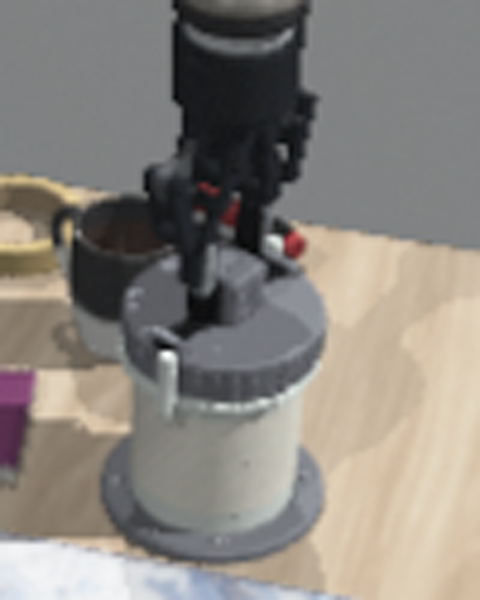

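The near finger now sits on the black tab at about (200,290), and the bolt at (155,340) has drawn in. I'll start turning anticlockwise.

{"op": "step_arm", "data": {"moves": [{"rx": 0,"ry": 0,"rz": 0,"dx": 0,"dy": 0,"dz": -1.5,"gripper": -0.1},{"rx": 0,"ry": 0,"rz": -4,"dx": 0,"dy": 0,"dz": 0,"gripper": -0.1},{"rx": 0,"ry": 0,"rz": -4,"dx": 0,"dy": 0,"dz": 0,"gripper": -0.1},{"rx": 0,"ry": 0,"rz": -4,"dx": 0,"dy": 0,"dz": 0,"gripper": -0.1},{"rx": 0,"ry": 0,"rz": -4,"dx": 0,"dy": 0,"dz": 0,"gripper": -0.1},{"rx": 0,"ry": 0,"rz": 0,"dx": 0,"dy": 0,"dz": 0,"gripper": -0.1}], "grip_force": 60}}

```text
clock: 7.72
tcp_pos: [0.5737, -0.1414, 0.1697]
orientation: [0.285, 3.125, 0.002]
contact_force: [2.0, 3.3, 6.9]
grip_width: 0.0422
gripper_force: 62.2
```

```bash
python3 - <<'E'
from h import *
go((.571,-.1425,.18),63.5); print(r.get_obs()["moment"])
E
```

```text
tcp [ 0.5737 -0.1414  0.1697] toolx [-0.983  0.181 -0.003] tooly [0.181 0.984 0.002] tool z [ 0.004  0.001 -1.   ] yaw_y 79.6 go [  2.5  -1.6 -10.3] rz 16.1 j7 1.76
[ 0.69227945 -0.32477489 -0.07067645]
```

{"op": "step_arm", "data": {"moves": [{"rx": 0,"ry": 0,"rz": -5,"dx": 0,"dy": 0,"dz": 0,"gripper": -0.1},{"rx": 0,"ry": 0,"rz": -5,"dx": 0,"dy": 0,"dz": 0,"gripper": -0.1},{"rx": 0,"ry": 0,"rz": -5,"dx": 0,"dy": 0,"dz": 0,"gripper": -0.1},{"rx": 0,"ry": 0,"rz": -5,"dx": 0,"dy": 0,"dz": 0,"gripper": -0.1},{"rx": 0,"ry": 0,"rz": -5,"dx": 0,"dy": 0,"dz": 0,"gripper": -0.1},{"rx": 0,"ry": 0,"rz": -5,"dx": 0,"dy": 0,"dz": 0,"gripper": -0.1},{"rx": 0,"ry": 0,"rz": -5,"dx": 0,"dy": 0,"dz": 0,"gripper": -0.1},{"rx": 0,"ry": 0,"rz": -5,"dx": 0,"dy": 0,"dz": 0,"gripper": -0.1},{"rx": 0,"ry": 0,"rz": -4,"dx": 0,"dy": 0,"dz": 0,"gripper": -0.1},{"rx": 0,"ry": 0,"rz": 0,"dx": 0,"dy": 0,"dz": 0,"gripper": -0.1}]}}

```text
clock: 8.98
tcp_pos: [0.5736, -0.1401, 0.1697]
orientation: [-0.907, 3.004, 0.002]
contact_force: [0.8, 5.3, 7.0]
grip_width: 0.0418
gripper_force: 62.4
```

```bash
python3 - <<'E'
from h import *
go((.571,-.1425,.18),63.5); print(r.get_obs()["moment"])
s=r.grab_frame("side"); cv2.imwrite("pics/s5r.png",s)
cv2.imwrite("pics/c7.png",cv2.resize(s[130:255,320:420],None,fx=4.8,fy=4.8,interpolation=cv2.INTER_CUBIC))
E
```

```text
tcp [ 0.5736 -0.1401  0.1697] toolx [-0.833 -0.554 -0.004] tooly [-0.554  0.833  0.   ] tool z [ 0.003  0.002 -1.   ] yaw_y 123.6 go [  3.4  -0.5 -10.4] rz 60.1 j7 2.44
[ 1.21105128 -0.15964428 -0.11952645]
```

View pics/c7.png

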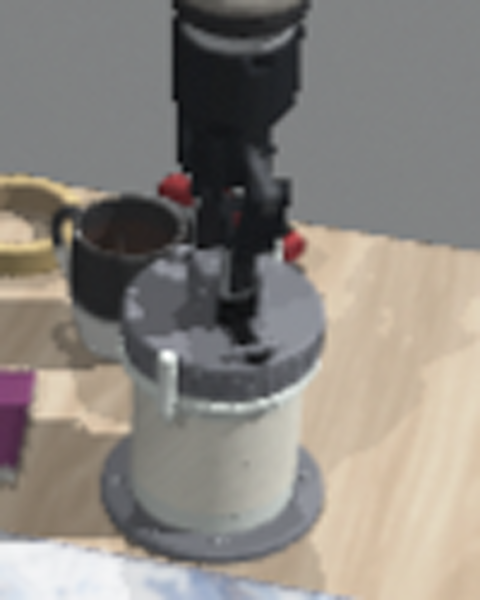

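The cap has turned and the tab, at about (250,350), now points toward the viewer. The post at (168,380) is no longer engaged. Next I lift.

{"op": "step_arm", "data": {"moves": [{"rx": 0,"ry": 0,"rz": 0,"dx": 0,"dy": 0,"dz": -5,"gripper": -0.1},{"rx": 0,"ry": 0,"rz": 0,"dx": 0,"dy": 0,"dz": -10,"gripper": -0.1},{"rx": 0,"ry": 0,"rz": 0,"dx": 0,"dy": 0,"dz": -15,"gripper": -0.1},{"rx": 0,"ry": 0,"rz": 0,"dx": 0,"dy": 0,"dz": -15,"gripper": -0.1},{"rx": 0,"ry": 0,"rz": 0,"dx": 0,"dy": 0,"dz": -15,"gripper": -0.1},{"rx": 0,"ry": 0,"rz": 0,"dx": 0,"dy": 0,"dz": 0,"gripper": -0.1}], "grip_force": 70}}

```text
clock: 9.78
tcp_pos: [0.5726, -0.1434, 0.2303]
orientation: [-0.903, 3.007, -0.003]
contact_force: [0.9, -0.1, -2.1]
grip_width: 0.0407
gripper_force: 71.7
```

```bash
python3 - <<'E'
from h import *
go((.50,-.315,.2297),83.5)
print(proj("top",[(.5,-.315,0),(.435,-.315,0),(.5,-.38,0),(.6,-.315,0)]).round(0).tolist())
o=r.get_obs()
t=r.grab_frame("top");s=r.grab_frame("side");cv2.imwrite("pics/t6r.png",t)
a=cv2.resize(t[200:360,330:510],None,fx=2.5,fy=2.5);b=s[100:300,280:460];b=cv2.resize(b,None,fx=1.9,fy=2)
im=np.zeros((400,450+b.shape[1],3),np.uint8);im[:,:450]=a;im[:,450:]=b
cv2.imwrite("pics/c8.png",im)
E
```

```text
tcp [ 0.5726 -0.1434  0.2303] toolx [-0.834 -0.551 -0.002] tooly [-0.551  0.834 -0.003] tool z [ 0.003 -0.001 -1.   ] yaw_y 123.4 go [ 155.1 -103.2    0.6] rz 39.9 j7 2.41
[[441.0, 285.0], [443.0, 305.0], [460.0, 284.0], [438.0, 256.0]]
```

View pics/c8.png

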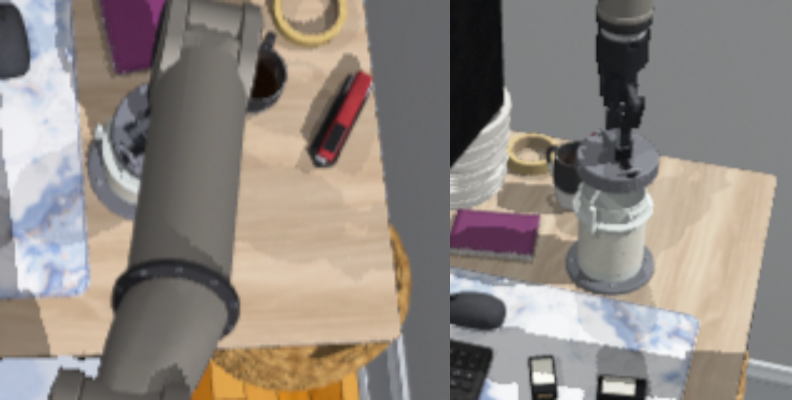

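The cap is lifted clear of the tub, and the grey disc is above the open white neck. The wood to the right front of the tub is free, and the stapler's near tip is at about (322,162).

{"op": "step_arm", "data": {"moves": [{"rx": 0,"ry": 0,"rz": 0,"dx": 16,"dy": -9,"dz": 0,"gripper": -0.1},{"rx": 0,"ry": 0,"rz": 0,"dx": 31,"dy": -17,"dz": 0,"gripper": -0.1},{"rx": 0,"ry": 0,"rz": 0,"dx": 31,"dy": -17,"dz": 0,"gripper": -0.1},{"rx": 0,"ry": 0,"rz": 0,"dx": 31,"dy": -17,"dz": 0,"gripper": -0.1},{"rx": 0,"ry": 0,"rz": 0,"dx": 31,"dy": -17,"dz": 0,"gripper": -0.1},{"rx": 0,"ry": 0,"rz": 0,"dx": 15,"dy": -8,"dz": 0,"gripper": -0.1},{"rx": 0,"ry": 0,"rz": 8,"dx": 0,"dy": 0,"dz": 25,"gripper": -0.1},{"rx": 0,"ry": 0,"rz": 8,"dx": 0,"dy": 0,"dz": 30,"gripper": -0.1},{"rx": 0,"ry": 0,"rz": 8,"dx": 0,"dy": 0,"dz": 30,"gripper": -0.1},{"rx": 0,"ry": 0,"rz": 8,"dx": 0,"dy": 0,"dz": 30,"gripper": -0.1},{"rx": 0,"ry": 0,"rz": 8,"dx": 0,"dy": 0,"dz": 30,"gripper": -0.1},{"rx": 0,"ry": 0,"rz": 0,"dx": 0,"dy": 0,"dz": 20,"gripper": -0.1},{"rx": 0,"ry": 0,"rz": 0,"dx": 0,"dy": 0,"dz": 0,"gripper": -0.1}]}}

```text
clock: 11.5
tcp_pos: [0.4888, -0.2978, 0.0622]
orientation: [-0.173, -3.134, -0.002]
contact_force: [-0.2, 0.2, -1.3]
grip_width: 0.0405
gripper_force: 71.7
```

```bash
python3 -c "
from h import *
go((.49,-.30,.047),83.5)"
```

```text
tcp [ 0.4888 -0.2978  0.0622] toolx [-0.994  0.11   0.003] tooly [0.11  0.994 0.001] tool z [-0.003  0.001 -1.   ] yaw_y 83.7 go [-1.5 -2.1 15.2] rz 0.2 j7 2.24
```

{"op": "step_arm", "data": {"moves": [{"rx": 0,"ry": 0,"rz": 0,"dx": 0,"dy": 0,"dz": 8,"gripper": -0.1},{"rx": 0,"ry": 0,"rz": 0,"dx": 0,"dy": 0,"dz": 4,"gripper": -0.1},{"rx": 0,"ry": 0,"rz": 0,"dx": 0,"dy": 0,"dz": 3,"gripper": -0.1},{"rx": 0,"ry": 0,"rz": 0,"dx": 0,"dy": 0,"dz": 1,"gripper": -0.1},{"rx": 0,"ry": 0,"rz": 0,"dx": 0,"dy": 0,"dz": 0,"gripper": -0.1}]}}

```text
clock: 12.12
tcp_pos: [0.4897, -0.2985, 0.0476]
orientation: [0.178, 3.136, -0.0]
contact_force: [-1.1, -1.3, -1.0]
grip_width: 0.0407
gripper_force: 71.7
```

{"op": "step_arm", "data": {"moves": [{"rx": 0,"ry": 0,"rz": 0,"dx": 0,"dy": 0,"dz": 1.5,"gripper": -0.1},{"rx": 0,"ry": 0,"rz": 0,"dx": 0,"dy": 0,"dz": 1.5,"gripper": -0.1},{"rx": 0,"ry": 0,"rz": 0,"dx": 0,"dy": 0,"dz": 0,"gripper": -0.1}]}}

```text
clock: 12.5
tcp_pos: [0.4898, -0.2985, 0.045]
orientation: [0.178, 3.136, 0.001]
contact_force: [-1.5, 1.9, 4.7]
grip_width: 0.0406
gripper_force: 73.0
```

{"op": "step_arm", "data": {"moves": [{"rx": 0,"ry": 0,"rz": 0,"dx": 0,"dy": 0,"dz": 0,"gripper": 1},{"rx": 0,"ry": 0,"rz": 0,"dx": 0,"dy": 0,"dz": 0,"gripper": 1},{"rx": 0,"ry": 0,"rz": 0,"dx": 0,"dy": 0,"dz": 0,"gripper": 1},{"rx": 0,"ry": 0,"rz": 0,"dx": 0,"dy": 0,"dz": -20,"gripper": 1},{"rx": 0,"ry": 0,"rz": 0,"dx": 0,"dy": 0,"dz": -50,"gripper": 1},{"rx": 0,"ry": 0,"rz": 0,"dx": 0,"dy": 0,"dz": -50,"gripper": 1},{"rx": 0,"ry": 0,"rz": 0,"dx": 0,"dy": 0,"dz": -50,"gripper": 1},{"rx": 0,"ry": 0,"rz": 0,"dx": 0,"dy": 0,"dz": 0,"gripper": 1}]}}

```text
clock: 13.5
tcp_pos: [0.4918, -0.3004, 0.22]
orientation: [0.178, 3.127, -0.004]
contact_force: [-0.0, -0.7, -0.2]
grip_width: 0.0853
gripper_force: 0.0
```

```bash
cat >> h.py <<'E'
def packtop(f,seed,rad=20):
    "top view: non-cloth pack = black edge; close it over its label inside a disc"
    u,v=map(int,seed); g=f.max(2); b=(g<90).astype(np.uint8)
    m=np.zeros_like(b); cv2.circle(m,(u,v),rad,1,-1); b&=m
    k,l,st,ce=cv2.connectedComponentsWithStats(b,connectivity=8)
    # take all dark pieces whose centre is near the seed
    sel=np.isin(l,[i for i in range(1,k) if st[i,4]>=6 and np.hypot(*(ce[i]-[u,v]))<15])
    ys,xs=np.nonzero(sel); h=cv2.convexHull(np.c_[xs,ys].astype(np.float32))
    W=np.array([onz("top",q[0],.01)[:2] for q in h],np.float32)*1000
    (cx,cy),(w,hh),a=cv2.minAreaRect(W)
    if w<hh: w,hh,a=hh,w,a+90
    return np.round([cx,cy,w,hh,(a+90)%180-90],1).tolist()
E
python3 - <<'E'
from h import *
t=r.grab_frame("top");s=r.grab_frame("side")
cv2.imwrite("pics/t7r.png",t);cv2.imwrite("pics/s7r.png",s)
t0=cv2.imread("pics/top0.png")
for q in[(267,260),(302,259),(227,294),(271,293),(306,293)]: print(packtop(t0,q),packtop(t,q))
go((.468,.127,.25),0)
E
```

```text
[606.6, 256.2, 70.4, 41.2, -83.3] [608.2, 256.6, 68.9, 37.9, -83.3]
[606.1, 138.4, 72.2, 38.9, -68.2] [606.5, 137.5, 70.1, 38.9, -68.2]
[497.4, 389.3, 70.7, 36.5, 3.0] [497.3, 389.3, 70.4, 36.5, 3.0]
[496.6, 246.0, 68.5, 38.8, -65.5] [495.9, 245.6, 68.6, 37.3, -65.4]
[490.0, 129.8, 73.0, 39.2, 9.9] [491.4, 128.2, 70.9, 36.5, 5.9]
tcp [ 0.4898 -0.2985  0.2157] toolx [-0.994  0.113 -0.002] tooly [0.113 0.994 0.   ] tool z [ 0.002 -0.    -1.   ] yaw_y 83.5 go [ 69.7 420.3 -34.4] rz 83.5 j7 2.12
```

{"op": "step_arm", "data": {"moves": [{"rx": 0,"ry": 0,"rz": 0,"dx": 3,"dy": 25,"dz": 0,"gripper": 1},{"rx": 0,"ry": 0,"rz": 0,"dx": 5,"dy": 50,"dz": 0,"gripper": 1},{"rx": 0,"ry": 0,"rz": 0,"dx": 6,"dy": 50,"dz": 0,"gripper": 1},{"rx": 0,"ry": 0,"rz": 0,"dx": 6,"dy": 50,"dz": 0,"gripper": 1},{"rx": 0,"ry": 0,"rz": 0,"dx": 6,"dy": 50,"dz": 0,"gripper": 1},{"rx": 0,"ry": 0,"rz": 0,"dx": 6,"dy": 50,"dz": 0,"gripper": 1},{"rx": 0,"ry": 0,"rz": 0,"dx": 6,"dy": 50,"dz": 0,"gripper": 1},{"rx": 0,"ry": 0,"rz": 0,"dx": 5,"dy": 50,"dz": 0,"gripper": 1},{"rx": 0,"ry": 0,"rz": 0,"dx": 5,"dy": 50,"dz": 0,"gripper": 1},{"rx": 0,"ry": 0,"rz": -6.5,"dx": 0,"dy": 0,"dz": 40,"gripper": 1},{"rx": 0,"ry": 0,"rz": -7,"dx": 0,"dy": 0,"dz": 50,"gripper": 1},{"rx": 0,"ry": 0,"rz": 0,"dx": 0,"dy": 0,"dz": 50,"gripper": 1},{"rx": 0,"ry": 0,"rz": 0,"dx": 0,"dy": 0,"dz": 0,"gripper": 1}]}}

```text
clock: 15.22
tcp_pos: [0.4861, 0.1277, 0.0709]
orientation: [0.191, -3.126, 0.006]
contact_force: [-0.0, 0.2, 1.0]
grip_width: 0.0853
gripper_force: 0.0
```

```bash
python3 -c "
from h import *
go((.4907,.129,.016),97)"
```

```text
tcp [0.4861 0.1277 0.0709] toolx [-0.993 -0.122  0.01 ] tooly [-0.122  0.993 -0.003] tool z [-0.009 -0.004 -1.   ] yaw_y 97.0 go [-5.2  0.9 54.8] rz -0.0 j7 1.5
```

{"op": "step_arm", "data": {"moves": [{"rx": 0,"ry": 0,"rz": 0,"dx": -3,"dy": 1,"dz": 25,"gripper": 1},{"rx": 0,"ry": 0,"rz": 0,"dx": 0,"dy": 0,"dz": 20,"gripper": 1},{"rx": 0,"ry": 0,"rz": 0,"dx": 0,"dy": 0,"dz": 8,"gripper": 1},{"rx": 0,"ry": 0,"rz": 0,"dx": 0,"dy": 0,"dz": 0,"gripper": 1}]}}

```text
clock: 15.72
tcp_pos: [0.4932, 0.1306, 0.0223]
orientation: [-0.192, 3.135, 0.0]
contact_force: [0.6, -0.7, -0.3]
grip_width: 0.0855
gripper_force: 0.0
```

{"op": "step_arm", "data": {"moves": [{"rx": 0,"ry": 0,"rz": 0,"dx": 0,"dy": 0,"dz": 0,"gripper": -0.5},{"rx": 0,"ry": 0,"rz": 0,"dx": 0,"dy": 0,"dz": 0,"gripper": -0.5},{"rx": 0,"ry": 0,"rz": 0,"dx": 0,"dy": 0,"dz": 0,"gripper": -0.5},{"rx": 0,"ry": 0,"rz": 0,"dx": 0,"dy": 0,"dz": 0,"gripper": -0.5}], "grip_force": 50}}

```text
clock: 16.23
tcp_pos: [0.4929, 0.1306, 0.0216]
orientation: [-0.192, 3.136, 0.0]
contact_force: [-0.8, 0.3, 0.2]
grip_width: 0.021
gripper_force: 0.0
```

{"op": "step_arm", "data": {"moves": [{"rx": 0,"ry": 0,"rz": 0,"dx": 0,"dy": 0,"dz": 0,"gripper": 1},{"rx": 0,"ry": 0,"rz": 0,"dx": 0,"dy": 0,"dz": 0,"gripper": 1},{"rx": 0,"ry": 0,"rz": 0,"dx": 0,"dy": 0,"dz": 0,"gripper": 1},{"rx": 0,"ry": 0,"rz": 0,"dx": 0,"dy": 0,"dz": 6,"gripper": 1},{"rx": 0,"ry": 0,"rz": 0,"dx": 0,"dy": 0,"dz": 3,"gripper": 1},{"rx": 0,"ry": 0,"rz": 0,"dx": 0,"dy": 0,"dz": 0,"gripper": 1}]}}

```text
clock: 16.98
tcp_pos: [0.4925, 0.1305, 0.0121]
orientation: [0.192, -3.135, 0.0]
contact_force: [0.2, 0.5, -0.3]
grip_width: 0.0855
gripper_force: 0.0
```

```bash
python3 - <<'E'
from h import *
go((.4907,.129,.016),97)
s=r.grab_frame("side"); cv2.imwrite("pics/s8r.png",s)
cv2.imwrite("pics/c9.png",cv2.resize(s[220:340,310:430],None,fx=5,fy=5,interpolation=cv2.INTER_CUBIC))
E
```

```text
tcp [0.4925 0.1305 0.0121] toolx [-0.993 -0.122  0.001] tooly [-0.122  0.993 -0.   ] tool z [-0.001 -0.    -1.   ] yaw_y 97.0 go [ 2.  -1.2 -3.9] rz 0.0 j7 1.55
```

View pics/c9.png

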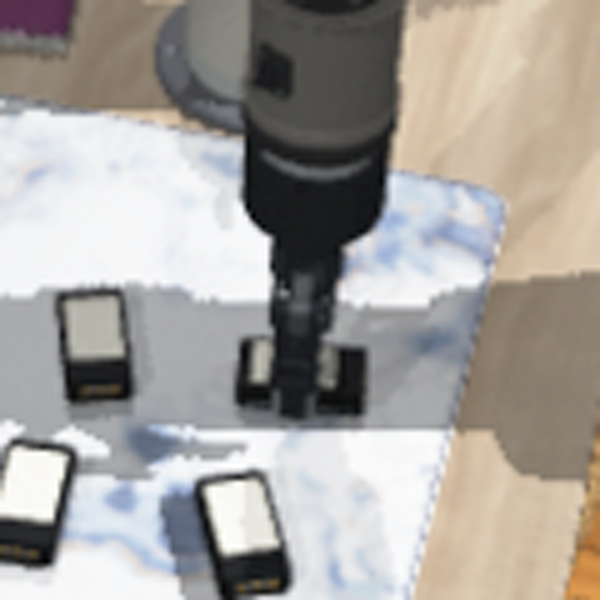

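The fingers straddle the pack's middle, with the near tip at about (292,415) beside the pack's long side. I'll close here.

{"op": "step_arm", "data": {"moves": [{"rx": 0,"ry": 0,"rz": 0,"dx": 0,"dy": 0,"dz": 2,"gripper": -0.3},{"rx": 0,"ry": 0,"rz": 0,"dx": 0,"dy": 0,"dz": 0,"gripper": -0.3},{"rx": 0,"ry": 0,"rz": 0,"dx": 0,"dy": 0,"dz": 0,"gripper": -0.3},{"rx": 0,"ry": 0,"rz": 0,"dx": 0,"dy": 0,"dz": 0,"gripper": -0.3}], "grip_force": 60}}

```text
clock: 17.52
tcp_pos: [0.493, 0.1306, 0.011]
orientation: [-0.192, 3.136, 0.001]
contact_force: [-2.0, -0.5, 6.2]
grip_width: 0.0356
gripper_force: 59.0
```

{"op": "step_arm", "data": {"moves": [{"rx": 0,"ry": 0,"rz": 0,"dx": 0,"dy": 0,"dz": -20,"gripper": -0.3},{"rx": 0,"ry": 0,"rz": 0,"dx": 0,"dy": 0,"dz": -45,"gripper": -0.3},{"rx": 0,"ry": 0,"rz": 0,"dx": 0,"dy": 0,"dz": -45,"gripper": -0.3},{"rx": 0,"ry": 0,"rz": 0,"dx": 0,"dy": 0,"dz": -45,"gripper": -0.3},{"rx": 0,"ry": 0,"rz": 0,"dx": 0,"dy": 0,"dz": -40,"gripper": -0.3},{"rx": 0,"ry": 0,"rz": 0,"dx": -4,"dy": -25,"dz": 0,"gripper": -0.3},{"rx": 0,"ry": 0,"rz": 0,"dx": -7,"dy": -46,"dz": 0,"gripper": -0.3},{"rx": 0,"ry": 0,"rz": 0,"dx": -8,"dy": -46,"dz": 0,"gripper": -0.3},{"rx": 0,"ry": 0,"rz": 0,"dx": -8,"dy": -46,"dz": 0,"gripper": -0.3},{"rx": 0,"ry": 0,"rz": 0,"dx": -7,"dy": -46,"dz": 0,"gripper": -0.3},{"rx": 0,"ry": 0,"rz": 0,"dx": -7,"dy": -46,"dz": 0,"gripper": -0.3},{"rx": 0,"ry": 0,"rz": 0,"dx": -4,"dy": -25,"dz": 0,"gripper": -0.3},{"rx": 0,"ry": 0,"rz": 0,"dx": 0,"dy": 0,"dz": 0,"gripper": -0.3},{"rx": 0,"ry": 0,"rz": 0,"dx": 0,"dy": 0,"dz": 0,"gripper": -0.3}]}}

```text
clock: 19.27
tcp_pos: [0.5713, -0.1407, 0.2051]
orientation: [0.193, -3.135, -0.001]
contact_force: [0.2, 0.4, -2.1]
grip_width: 0.0354
gripper_force: 60.3
```

```bash
python3 - <<'E'
from h import *
go((.5716,-.142,.10),97)
E
```

```text
tcp [ 0.5713 -0.1407  0.2051] toolx [-0.992 -0.123  0.001] tooly [-0.123  0.992  0.001] tool z [-0.001  0.001 -1.   ] yaw_y 97.1 go [ -0.2  -1.4 105.1] rz 0.1 j7 2.02
```

{"op": "step_arm", "data": {"moves": [{"rx": 0,"ry": 0,"rz": 0,"dx": 0,"dy": -1,"dz": 35,"gripper": -0.3},{"rx": 0,"ry": 0,"rz": 0,"dx": 0,"dy": 0,"dz": 35,"gripper": -0.3},{"rx": 0,"ry": 0,"rz": 0,"dx": 0,"dy": 0,"dz": 25,"gripper": -0.3},{"rx": 0,"ry": 0,"rz": 0,"dx": 0,"dy": 0,"dz": 0,"gripper": -0.3},{"rx": 0,"ry": 0,"rz": 0,"dx": 0,"dy": 0,"dz": 0,"gripper": 0.3},{"rx": 0,"ry": 0,"rz": 0,"dx": 0,"dy": 0,"dz": 0,"gripper": 0.3},{"rx": 0,"ry": 0,"rz": 0,"dx": 0,"dy": 0,"dz": 0,"gripper": 0.3},{"rx": 0,"ry": 0,"rz": 0,"dx": 0,"dy": 0,"dz": -40,"gripper": 0.3},{"rx": 0,"ry": 0,"rz": 0,"dx": 0,"dy": 0,"dz": -50,"gripper": 0.3},{"rx": 0,"ry": 0,"rz": 0,"dx": 0,"dy": 0,"dz": 0,"gripper": 1}]}}

```text
clock: 20.52
tcp_pos: [0.5745, -0.1438, 0.205]
orientation: [-0.191, 3.127, -0.002]
contact_force: [-0.3, 0.0, 0.1]
grip_width: 0.0717
gripper_force: 0.0
```

```bash
python3 - <<'E'
from h import *
t=r.grab_frame("top");cv2.imwrite("pics/t8r.png",t)
for q in[(267,260),(302,259),(227,294),(271,293)]: print(packtop(t,q))
go((.606,.138,.07),21.8)
E
```

```text
[608.2, 256.6, 68.9, 37.9, -83.3]
[606.5, 137.4, 70.1, 39.0, -68.2]
[497.3, 389.3, 70.4, 36.5, 3.0]
[496.2, 245.0, 70.0, 37.3, -65.4]
tcp [ 0.5731 -0.1432  0.2027] toolx [-0.993 -0.122 -0.005] tooly [-0.122  0.993 -0.001] tool z [ 0.005 -0.    -1.   ] yaw_y 97.0 go [-66.3 275.2 132.8] rz 75.2 j7 2.03
```

{"op": "step_arm", "data": {"moves": [{"rx": 0,"ry": 0,"rz": 0,"dx": -6,"dy": 25,"dz": 0,"gripper": 1},{"rx": 0,"ry": 0,"rz": 0,"dx": -12,"dy": 50,"dz": 0,"gripper": 1},{"rx": 0,"ry": 0,"rz": 0,"dx": -12,"dy": 50,"dz": 0,"gripper": 1},{"rx": 0,"ry": 0,"rz": 0,"dx": -12,"dy": 50,"dz": 0,"gripper": 1},{"rx": 0,"ry": 0,"rz": 0,"dx": -12,"dy": 50,"dz": 0,"gripper": 1},{"rx": 0,"ry": 0,"rz": 0,"dx": -12,"dy": 50,"dz": 0,"gripper": 1},{"rx": 0,"ry": 0,"rz": 10.7,"dx": 0,"dy": 0,"dz": 19,"gripper": 1},{"rx": 0,"ry": 0,"rz": 10.7,"dx": 0,"dy": 0,"dz": 19,"gripper": 1},{"rx": 0,"ry": 0,"rz": 10.7,"dx": 0,"dy": 0,"dz": 19,"gripper": 1},{"rx": 0,"ry": 0,"rz": 10.7,"dx": 0,"dy": 0,"dz": 19,"gripper": 1},{"rx": 0,"ry": 0,"rz": 10.7,"dx": 0,"dy": 0,"dz": 19,"gripper": 1},{"rx": 0,"ry": 0,"rz": 10.7,"dx": 0,"dy": 0,"dz": 19,"gripper": 1},{"rx": 0,"ry": 0,"rz": 10.7,"dx": 0,"dy": 0,"dz": 19,"gripper": 1},{"rx": 0,"ry": 0,"rz": 0,"dx": 0,"dy": 0,"dz": 0,"gripper": 1},{"rx": 0,"ry": 0,"rz": 0,"dx": 0,"dy": 0,"dz": 0,"gripper": 1}]}}

```text
clock: 22.45
tcp_pos: [0.6037, 0.138, 0.0675]
orientation: [1.75, 2.609, -0.001]
contact_force: [0.2, -0.3, -0.3]
grip_width: 0.0857
gripper_force: 0.0
```

```bash
python3 - <<'E'
from h import *
go((.6065,.138,.0105),21.8)
E
```

```text
tcp [0.6037 0.138  0.0675] toolx [-0.38   0.925 -0.   ] tooly [ 0.925  0.38  -0.   ] tool z [-0. -0. -1.] yaw_y 22.3 go [-1.   2.6 57. ] rz 0.5 j7 0.53
```

{"op": "step_arm", "data": {"moves": [{"rx": 0,"ry": 0,"rz": 0,"dx": -1,"dy": 2,"dz": 25,"gripper": 1},{"rx": 0,"ry": 0,"rz": 0,"dx": 0,"dy": 0,"dz": 20,"gripper": 1},{"rx": 0,"ry": 0,"rz": 0,"dx": 0,"dy": 0,"dz": 12,"gripper": 1},{"rx": 0,"ry": 0,"rz": 0,"dx": 0,"dy": 0,"dz": 0,"gripper": 1},{"rx": 0,"ry": 0,"rz": 0,"dx": 0,"dy": 0,"dz": 0,"gripper": -0.3},{"rx": 0,"ry": 0,"rz": 0,"dx": 0,"dy": 0,"dz": 0,"gripper": -0.3},{"rx": 0,"ry": 0,"rz": 0,"dx": 0,"dy": 0,"dz": 0,"gripper": -0.3},{"rx": 0,"ry": 0,"rz": 0,"dx": 0,"dy": 0,"dz": 0,"gripper": -0.3},{"rx": 0,"ry": 0,"rz": 0,"dx": 0,"dy": 0,"dz": -20,"gripper": -0.3},{"rx": 0,"ry": 0,"rz": 0,"dx": 0,"dy": 0,"dz": -45,"gripper": -0.3},{"rx": 0,"ry": 0,"rz": 0,"dx": 0,"dy": 0,"dz": -45,"gripper": -0.3},{"rx": 0,"ry": 0,"rz": 0,"dx": 0,"dy": 0,"dz": -45,"gripper": -0.3},{"rx": 0,"ry": 0,"rz": 0,"dx": 0,"dy": 0,"dz": -40,"gripper": -0.3},{"rx": 0,"ry": 0,"rz": 0,"dx": 0,"dy": 0,"dz": 0,"gripper": -0.3}]}}

```text
clock: 24.2
tcp_pos: [0.608, 0.1378, 0.2099]
orientation: [1.753, 2.602, 0.009]
contact_force: [-0.3, 0.3, -1.9]
grip_width: 0.0356
gripper_force: 60.4
```

```bash
python3 - <<'E'
from h import *
go((.572,-.1425,.20),21.8)
E
```

```text
tcp [0.608  0.1378 0.2099] toolx [-0.376  0.927 -0.   ] tooly [0.927 0.376 0.007] tool z [ 0.007  0.003 -1.   ] yaw_y 22.1 go [-246.2 -138.8    9. ] rz 0.3 j7 0.42
```

{"op": "step_arm", "data": {"moves": [{"rx": 0,"ry": 0,"rz": 0,"dx": -20,"dy": -11,"dz": 0,"gripper": -0.3},{"rx": 0,"ry": 0,"rz": 0,"dx": -41,"dy": -23,"dz": 0,"gripper": -0.3},{"rx": 0,"ry": 0,"rz": 0,"dx": -41,"dy": -23,"dz": 0,"gripper": -0.3},{"rx": 0,"ry": 0,"rz": 0,"dx": -41,"dy": -23,"dz": 0,"gripper": -0.3},{"rx": 0,"ry": 0,"rz": 0,"dx": -41,"dy": -23,"dz": 0,"gripper": -0.3},{"rx": 0,"ry": 0,"rz": 0,"dx": -41,"dy": -23,"dz": 0,"gripper": -0.3},{"rx": 0,"ry": 0,"rz": 0,"dx": -20,"dy": -12,"dz": 0,"gripper": -0.3},{"rx": 0,"ry": 0,"rz": 0,"dx": 0,"dy": 0,"dz": 0,"gripper": -0.3},{"rx": 0,"ry": 0,"rz": 0,"dx": 0,"dy": 0,"dz": 0,"gripper": -0.3}]}}

```text
clock: 25.32
tcp_pos: [0.5697, -0.1403, 0.2047]
orientation: [-1.753, -2.605, 0.001]
contact_force: [-0.1, 1.3, -2.0]
grip_width: 0.0351
gripper_force: 60.4
```

{"op": "step_arm", "data": {"moves": [{"rx": 0,"ry": 0,"rz": 0,"dx": 0,"dy": 0,"dz": 35,"gripper": -0.3},{"rx": 0,"ry": 0,"rz": 0,"dx": 0,"dy": 0,"dz": 35,"gripper": -0.3},{"rx": 0,"ry": 0,"rz": 0,"dx": 0,"dy": 0,"dz": 25,"gripper": -0.3},{"rx": 0,"ry": 0,"rz": 0,"dx": 0,"dy": 0,"dz": 0,"gripper": -0.3},{"rx": 0,"ry": 0,"rz": 0,"dx": 0,"dy": 0,"dz": 0,"gripper": 0.3},{"rx": 0,"ry": 0,"rz": 0,"dx": 0,"dy": 0,"dz": 0,"gripper": 0.3},{"rx": 0,"ry": 0,"rz": 0,"dx": 0,"dy": 0,"dz": 0,"gripper": 0.3},{"rx": 0,"ry": 0,"rz": 0,"dx": 0,"dy": 0,"dz": -40,"gripper": 0.3},{"rx": 0,"ry": 0,"rz": 0,"dx": 0,"dy": 0,"dz": -55,"gripper": 0.3},{"rx": 0,"ry": 0,"rz": 0,"dx": 0,"dy": 0,"dz": 0,"gripper": 1}]}}

```text
clock: 26.58
tcp_pos: [0.573, -0.1422, 0.2101]
orientation: [1.751, 2.6, 0.007]
contact_force: [0.4, 0.0, -0.8]
grip_width: 0.0717
gripper_force: 0.0
```

```bash
python3 - <<'E'
from h import *
t=r.grab_frame("top");cv2.imwrite("pics/t9r.png",t)
for q in[(267,260),(302,259),(227,294),(271,293)]:
    try: print(packtop(t,q))
    except Exception as e: print(q,"none")
go((.608,.2563,.07),6.7)
E
```

```text
[608.2, 256.6, 68.9, 37.9, -83.3]
(302, 259) none
[497.3, 389.3, 70.4, 36.5, 3.0]
[496.1, 245.0, 70.0, 37.4, -65.4]
tcp [ 0.5717 -0.1413  0.2077] toolx [-0.376  0.926 -0.002] tooly [0.926 0.376 0.004] tool z [ 0.005  0.    -1.   ] yaw_y 22.1 go [354.9 182.7 137.9] rz 15.4 j7 0.88
```

{"op": "step_arm", "data": {"moves": [{"rx": 0,"ry": 0,"rz": 0,"dx": 22,"dy": 11,"dz": 0,"gripper": 1},{"rx": 0,"ry": 0,"rz": 0,"dx": 47,"dy": 24,"dz": 0,"gripper": 1},{"rx": 0,"ry": 0,"rz": 0,"dx": 47,"dy": 24,"dz": 0,"gripper": 1},{"rx": 0,"ry": 0,"rz": 0,"dx": 48,"dy": 25,"dz": 0,"gripper": 1},{"rx": 0,"ry": 0,"rz": 0,"dx": 48,"dy": 25,"dz": 0,"gripper": 1},{"rx": 0,"ry": 0,"rz": 0,"dx": 48,"dy": 25,"dz": 0,"gripper": 1},{"rx": 0,"ry": 0,"rz": 0,"dx": 48,"dy": 25,"dz": 0,"gripper": 1},{"rx": 0,"ry": 0,"rz": 0,"dx": 47,"dy": 24,"dz": 0,"gripper": 1},{"rx": 0,"ry": 0,"rz": 5,"dx": 0,"dy": 0,"dz": 35,"gripper": 1},{"rx": 0,"ry": 0,"rz": 5,"dx": 0,"dy": 0,"dz": 50,"gripper": 1},{"rx": 0,"ry": 0,"rz": 5,"dx": 0,"dy": 0,"dz": 50,"gripper": 1},{"rx": 0,"ry": 0,"rz": 0,"dx": 0,"dy": 0,"dz": 0,"gripper": 1},{"rx": 0,"ry": 0,"rz": 0,"dx": 0,"dy": 0,"dz": 0,"gripper": 1}]}}

```text
clock: 28.25
tcp_pos: [0.6071, 0.2566, 0.0716]
orientation: [2.078, 2.355, 0.001]
contact_force: [-0.3, -0.6, 0.1]
grip_width: 0.0852
gripper_force: 0.0
```

```bash
python3 - <<'E'
from h import *
go((.6075,.2565,.0105),6.7)
E
```

```text
tcp [0.6071 0.2566 0.0716] toolx [-0.125  0.992 -0.   ] tooly [0.992 0.125 0.001] tool z [ 0.001  0.    -1.   ] yaw_y 7.2 go [-0.1  0.3 61.1] rz 0.5 j7 0.13
```

{"op": "step_arm", "data": {"moves": [{"rx": 0,"ry": 0,"rz": 0,"dx": 0,"dy": 0,"dz": 0,"gripper": 0.4},{"rx": 0,"ry": 0,"rz": 0,"dx": 0,"dy": 0,"dz": 20,"gripper": 0.4},{"rx": 0,"ry": 0,"rz": 0,"dx": 0,"dy": 0,"dz": 20,"gripper": 0.4},{"rx": 0,"ry": 0,"rz": 0,"dx": 0,"dy": 0,"dz": 20,"gripper": 0.4},{"rx": 0,"ry": 0,"rz": 0,"dx": 0,"dy": 0,"dz": 0,"gripper": 0.4},{"rx": 0,"ry": 0,"rz": 0,"dx": 0,"dy": 0,"dz": 0,"gripper": -0.3},{"rx": 0,"ry": 0,"rz": 0,"dx": 0,"dy": 0,"dz": 0,"gripper": -0.3},{"rx": 0,"ry": 0,"rz": 0,"dx": 0,"dy": 0,"dz": 0,"gripper": -0.3},{"rx": 0,"ry": 0,"rz": 0,"dx": 0,"dy": 0,"dz": -20,"gripper": -0.3},{"rx": 0,"ry": 0,"rz": 0,"dx": 0,"dy": 0,"dz": -45,"gripper": -0.3},{"rx": 0,"ry": 0,"rz": 0,"dx": 0,"dy": 0,"dz": -45,"gripper": -0.3},{"rx": 0,"ry": 0,"rz": 0,"dx": 0,"dy": 0,"dz": -45,"gripper": -0.3},{"rx": 0,"ry": 0,"rz": 0,"dx": 0,"dy": 0,"dz": -40,"gripper": -0.3},{"rx": 0,"ry": 0,"rz": 0,"dx": 0,"dy": 0,"dz": 0,"gripper": -0.3}]}}

```text
clock: 30.0
tcp_pos: [0.6084, 0.257, 0.2104]
orientation: [2.078, 2.353, 0.011]
contact_force: [-0.3, -0.2, -1.5]
grip_width: 0.0356
gripper_force: 60.2
```

```bash
python3 - <<'E'
from h import *
go((.572,-.1425,.20),21.8)
E
```

```text
tcp [0.6084 0.257  0.2104] toolx [-0.123  0.992  0.003] tooly [0.992 0.123 0.007] tool z [ 0.006  0.004 -1.   ] yaw_y 7.1 go [-392.   -85.4    8.7] rz -14.7 j7 0.03
```

{"op": "step_arm", "data": {"moves": [{"rx": 0,"ry": 0,"rz": 0,"dx": -20,"dy": -4,"dz": 0,"gripper": -0.3},{"rx": 0,"ry": 0,"rz": 0,"dx": -44,"dy": -10,"dz": 0,"gripper": -0.3},{"rx": 0,"ry": 0,"rz": 0,"dx": -44,"dy": -10,"dz": 0,"gripper": -0.3},{"rx": 0,"ry": 0,"rz": 0,"dx": -44,"dy": -10,"dz": 0,"gripper": -0.3},{"rx": 0,"ry": 0,"rz": 0,"dx": -44,"dy": -10,"dz": 0,"gripper": -0.3},{"rx": 0,"ry": 0,"rz": 0,"dx": -44,"dy": -10,"dz": 0,"gripper": -0.3},{"rx": 0,"ry": 0,"rz": 0,"dx": -44,"dy": -10,"dz": 0,"gripper": -0.3},{"rx": 0,"ry": 0,"rz": 0,"dx": -44,"dy": -9,"dz": 0,"gripper": -0.3},{"rx": 0,"ry": 0,"rz": 0,"dx": -44,"dy": -9,"dz": 0,"gripper": -0.3},{"rx": 0,"ry": 0,"rz": 0,"dx": -20,"dy": -4,"dz": 0,"gripper": -0.3},{"rx": 0,"ry": 0,"rz": 0,"dx": 0,"dy": 0,"dz": 0,"gripper": -0.3},{"rx": 0,"ry": 0,"rz": 0,"dx": 0,"dy": 0,"dz": 0,"gripper": -0.3}]}}

```text
clock: 31.5
tcp_pos: [0.5687, -0.142, 0.2046]
orientation: [-2.078, -2.354, 0.001]
contact_force: [-0.3, 1.0, -0.5]
grip_width: 0.0353
gripper_force: 60.2
```

{"op": "step_arm", "data": {"moves": [{"rx": 0,"ry": 0,"rz": 0,"dx": 0,"dy": 3,"dz": 35,"gripper": -0.3},{"rx": 0,"ry": 0,"rz": 0,"dx": 0,"dy": 0,"dz": 35,"gripper": -0.3},{"rx": 0,"ry": 0,"rz": 0,"dx": 0,"dy": 0,"dz": 20,"gripper": -0.3},{"rx": 0,"ry": 0,"rz": 0,"dx": 0,"dy": 0,"dz": 0,"gripper": -0.3},{"rx": 0,"ry": 0,"rz": 0,"dx": 0,"dy": 0,"dz": 0,"gripper": 0.3},{"rx": 0,"ry": 0,"rz": 0,"dx": 0,"dy": 0,"dz": 0,"gripper": 0.3},{"rx": 0,"ry": 0,"rz": 0,"dx": 0,"dy": 0,"dz": 0,"gripper": 0.3},{"rx": 0,"ry": 0,"rz": 0,"dx": 0,"dy": 0,"dz": -40,"gripper": 0.3},{"rx": 0,"ry": 0,"rz": 0,"dx": 0,"dy": 0,"dz": -50,"gripper": 0.3},{"rx": 0,"ry": 0,"rz": 0,"dx": 0,"dy": 0,"dz": 0,"gripper": 1}]}}

```text
clock: 32.75
tcp_pos: [0.5748, -0.1437, 0.2096]
orientation: [2.076, 2.35, 0.007]
contact_force: [-0.2, 1.1, -0.8]
grip_width: 0.072
gripper_force: 0.0
```

```bash
python3 - <<'E'
from h import *
t=r.grab_frame("top");cv2.imwrite("pics/t10r.png",t)
for q in[(227,294),(271,293)]:
    try: print(packtop(t,q))
    except Exception as e: print(q,"none")
go((.496,.245,.07),24.6)
E
```

```text
[497.3, 389.3, 70.4, 36.5, 3.0]
[496.1, 245.0, 70.0, 37.4, -65.4]
tcp [ 0.5736 -0.1428  0.2074] toolx [-0.124  0.992 -0.   ] tooly [0.992 0.124 0.004] tool z [ 0.004  0.    -1.   ] yaw_y 7.1 go [394.4 -29.5 137.2] rz -17.5 j7 0.66
```

{"op": "step_arm", "data": {"moves": [{"rx": 0,"ry": 0,"rz": 0,"dx": 25,"dy": -2,"dz": 0,"gripper": 1},{"rx": 0,"ry": 0,"rz": 0,"dx": 46,"dy": -3,"dz": 0,"gripper": 1},{"rx": 0,"ry": 0,"rz": 0,"dx": 46,"dy": -3,"dz": 0,"gripper": 1},{"rx": 0,"ry": 0,"rz": 0,"dx": 46,"dy": -3,"dz": 0,"gripper": 1},{"rx": 0,"ry": 0,"rz": 0,"dx": 46,"dy": -3,"dz": 0,"gripper": 1},{"rx": 0,"ry": 0,"rz": 0,"dx": 46,"dy": -3,"dz": 0,"gripper": 1},{"rx": 0,"ry": 0,"rz": 0,"dx": 46,"dy": -4,"dz": 0,"gripper": 1},{"rx": 0,"ry": 0,"rz": 0,"dx": 46,"dy": -4,"dz": 0,"gripper": 1},{"rx": 0,"ry": 0,"rz": 0,"dx": 46,"dy": -4,"dz": 0,"gripper": 1},{"rx": 0,"ry": 0,"rz": -6,"dx": 0,"dy": 0,"dz": 35,"gripper": 1},{"rx": 0,"ry": 0,"rz": -6,"dx": 0,"dy": 0,"dz": 50,"gripper": 1},{"rx": 0,"ry": 0,"rz": -5.5,"dx": 0,"dy": 0,"dz": 50,"gripper": 1},{"rx": 0,"ry": 0,"rz": 0,"dx": 0,"dy": 0,"dz": 0,"gripper": 1},{"rx": 0,"ry": 0,"rz": 0,"dx": 0,"dy": 0,"dz": 0,"gripper": 1}]}}

```text
clock: 34.55
tcp_pos: [0.4957, 0.2438, 0.0715]
orientation: [1.7, 2.641, 0.001]
contact_force: [0.4, -0.0, 1.0]
grip_width: 0.0854
gripper_force: 0.0
```

```bash
python3 - <<'E'
from h import *
go((.496,.245,.0105),24.6)
E
```

```text
tcp [0.4957 0.2438 0.0715] toolx [-0.414  0.91  -0.   ] tooly [0.91  0.414 0.001] tool z [ 0.001  0.    -1.   ] yaw_y 24.5 go [ 1.   0.7 61. ] rz -0.1 j7 0.33
```

{"op": "step_arm", "data": {"moves": [{"rx": 0,"ry": 0,"rz": 0,"dx": 1,"dy": 1,"dz": 20,"gripper": 0.6},{"rx": 0,"ry": 0,"rz": 0,"dx": 0,"dy": 0,"dz": 20,"gripper": 0.6},{"rx": 0,"ry": 0,"rz": 0,"dx": 0,"dy": 0,"dz": 20,"gripper": 0.6},{"rx": 0,"ry": 0,"rz": 0,"dx": 0,"dy": 0,"dz": 0,"gripper": 0.6},{"rx": 0,"ry": 0,"rz": 0,"dx": 0,"dy": 0,"dz": 0,"gripper": -0.3},{"rx": 0,"ry": 0,"rz": 0,"dx": 0,"dy": 0,"dz": 0,"gripper": -0.3},{"rx": 0,"ry": 0,"rz": 0,"dx": 0,"dy": 0,"dz": 0,"gripper": -0.3},{"rx": 0,"ry": 0,"rz": 0,"dx": 0,"dy": 0,"dz": 0,"gripper": -0.3},{"rx": 0,"ry": 0,"rz": 0,"dx": 0,"dy": 0,"dz": -20,"gripper": -0.3},{"rx": 0,"ry": 0,"rz": 0,"dx": 0,"dy": 0,"dz": -45,"gripper": -0.3},{"rx": 0,"ry": 0,"rz": 0,"dx": 0,"dy": 0,"dz": -45,"gripper": -0.3},{"rx": 0,"ry": 0,"rz": 0,"dx": 0,"dy": 0,"dz": -45,"gripper": -0.3},{"rx": 0,"ry": 0,"rz": 0,"dx": 0,"dy": 0,"dz": -40,"gripper": -0.3},{"rx": 0,"ry": 0,"rz": 0,"dx": 0,"dy": 0,"dz": 0,"gripper": -0.3}]}}

```text
clock: 36.3
tcp_pos: [0.4973, 0.2459, 0.2094]
orientation: [1.697, 2.642, 0.01]
contact_force: [0.3, 0.2, -1.7]
grip_width: 0.0355
gripper_force: 60.3
```

```bash
python3 - <<'E'
from h import *
go((.572,-.1425,.20),97)
E
```

```text
tcp [0.4973 0.2459 0.2094] toolx [-0.416  0.909  0.002] tooly [0.909 0.416 0.007] tool z [ 0.005  0.005 -1.   ] yaw_y 24.6 go [-384.3  -93.8    8. ] rz -72.4 j7 0.18
```

{"op": "step_arm", "data": {"moves": [{"rx": 0,"ry": 0,"rz": 0,"dx": -20,"dy": -5,"dz": 0,"gripper": -0.3},{"rx": 0,"ry": 0,"rz": 0,"dx": -43,"dy": -10,"dz": 0,"gripper": -0.3},{"rx": 0,"ry": 0,"rz": 0,"dx": -43,"dy": -10,"dz": 0,"gripper": -0.3},{"rx": 0,"ry": 0,"rz": 0,"dx": -43,"dy": -10,"dz": 0,"gripper": -0.3},{"rx": 0,"ry": 0,"rz": 0,"dx": -43,"dy": -10,"dz": 0,"gripper": -0.3},{"rx": 0,"ry": 0,"rz": 0,"dx": -43,"dy": -11,"dz": 0,"gripper": -0.3},{"rx": 0,"ry": 0,"rz": 0,"dx": -43,"dy": -11,"dz": 0,"gripper": -0.3},{"rx": 0,"ry": 0,"rz": 0,"dx": -43,"dy": -11,"dz": 0,"gripper": -0.3},{"rx": 0,"ry": 0,"rz": 0,"dx": -43,"dy": -11,"dz": 0,"gripper": -0.3},{"rx": 0,"ry": 0,"rz": 0,"dx": -20,"dy": -5,"dz": 0,"gripper": -0.3},{"rx": 0,"ry": 0,"rz": 0,"dx": 0,"dy": 0,"dz": 0,"gripper": -0.3},{"rx": 0,"ry": 0,"rz": 0,"dx": 0,"dy": 0,"dz": 0,"gripper": -0.3}]}}

```text
clock: 37.8
tcp_pos: [0.5689, -0.1427, 0.2046]
orientation: [-1.696, -2.642, 0.001]
contact_force: [-0.7, 0.0, -0.8]
grip_width: 0.0356
gripper_force: 60.3
```

```bash
python3 - <<'E'
from h import *
go((.572,-.1425,.12),97)
E
```

```text
tcp [ 0.5689 -0.1427  0.2046] toolx [-0.416  0.909  0.001] tooly [ 0.909  0.416 -0.002] tool z [-0.002  0.001 -1.   ] yaw_y 24.6 go [-1.3  3.  84.5] rz -72.4 j7 0.94
```

{"op": "step_arm", "data": {"moves": [{"rx": 0,"ry": 0,"rz": 0,"dx": -1,"dy": 3,"dz": 35,"gripper": -0.3},{"rx": 0,"ry": 0,"rz": 0,"dx": 0,"dy": 0,"dz": 30,"gripper": -0.3},{"rx": 0,"ry": 0,"rz": 0,"dx": 0,"dy": 0,"dz": 15,"gripper": -0.3},{"rx": 0,"ry": 0,"rz": 0,"dx": 0,"dy": 0,"dz": 0,"gripper": -0.3},{"rx": 0,"ry": 0,"rz": 0,"dx": 0,"dy": 0,"dz": 0,"gripper": 0.3},{"rx": 0,"ry": 0,"rz": 0,"dx": 0,"dy": 0,"dz": 0,"gripper": 0.3},{"rx": 0,"ry": 0,"rz": 0,"dx": 0,"dy": 0,"dz": 0,"gripper": 0.3},{"rx": 0,"ry": 0,"rz": 0,"dx": 0,"dy": 0,"dz": -40,"gripper": 0.3},{"rx": 0,"ry": 0,"rz": 0,"dx": 0,"dy": 0,"dz": -45,"gripper": 0.3},{"rx": 0,"ry": 0,"rz": 0,"dx": 0,"dy": 0,"dz": 0,"gripper": 1}]}}

```text
clock: 39.05
tcp_pos: [0.5753, -0.1437, 0.2142]
orientation: [1.694, 2.638, 0.005]
contact_force: [-0.7, -0.9, -0.6]
grip_width: 0.0715
gripper_force: 0.0
```

```bash
python3 - <<'E'
from h import *
t=r.grab_frame("top");cv2.imwrite("pics/t11r.png",t)
for q in[(227,294)]:
    try: print(packtop(t,q))
    except Exception as e: print(q,"none")
go((.4975,.389,.07),93)
E
```

```text
[497.4, 389.3, 70.7, 36.5, 3.0]
tcp [ 0.5741 -0.1429  0.2121] toolx [-0.416  0.909 -0.001] tooly [0.909 0.416 0.003] tool z [ 0.004  0.    -1.   ] yaw_y 24.6 go [515.7 151.4 141.9] rz -68.4 j7 0.94
```

{"op": "step_arm", "data": {"moves": [{"rx": 0,"ry": 0,"rz": 0,"dx": 25,"dy": 7,"dz": 0,"gripper": 1},{"rx": 0,"ry": 0,"rz": 0,"dx": 49,"dy": 14,"dz": 0,"gripper": 1},{"rx": 0,"ry": 0,"rz": 0,"dx": 49,"dy": 14,"dz": 0,"gripper": 1},{"rx": 0,"ry": 0,"rz": 0,"dx": 49,"dy": 14,"dz": 0,"gripper": 1},{"rx": 0,"ry": 0,"rz": 0,"dx": 49,"dy": 14,"dz": 0,"gripper": 1},{"rx": 0,"ry": 0,"rz": 0,"dx": 49,"dy": 14,"dz": 0,"gripper": 1},{"rx": 0,"ry": 0,"rz": 0,"dx": 49,"dy": 14,"dz": 0,"gripper": 1},{"rx": 0,"ry": 0,"rz": 0,"dx": 49,"dy": 15,"dz": 0,"gripper": 1},{"rx": 0,"ry": 0,"rz": 0,"dx": 49,"dy": 15,"dz": 0,"gripper": 1},{"rx": 0,"ry": 0,"rz": 0,"dx": 49,"dy": 15,"dz": 0,"gripper": 1},{"rx": 0,"ry": 0,"rz": 0,"dx": 49,"dy": 15,"dz": 0,"gripper": 1},{"rx": 0,"ry": 0,"rz": -9.8,"dx": 0,"dy": 0,"dz": 20,"gripper": 1},{"rx": 0,"ry": 0,"rz": -9.8,"dx": 0,"dy": 0,"dz": 20,"gripper": 1},{"rx": 0,"ry": 0,"rz": -9.8,"dx": 0,"dy": 0,"dz": 20,"gripper": 1},{"rx": 0,"ry": 0,"rz": -9.8,"dx": 0,"dy": 0,"dz": 20,"gripper": 1},{"rx": 0,"ry": 0,"rz": -9.8,"dx": 0,"dy": 0,"dz": 20,"gripper": 1},{"rx": 0,"ry": 0,"rz": -9.8,"dx": 0,"dy": 0,"dz": 20,"gripper": 1},{"rx": 0,"ry": 0,"rz": -9.6,"dx": 0,"dy": 0,"dz": 20,"gripper": 1},{"rx": 0,"ry": 0,"rz": 0,"dx": 0,"dy": 0,"dz": 0,"gripper": 1},{"rx": 0,"ry": 0,"rz": 0,"dx": 0,"dy": 0,"dz": 0,"gripper": 1}]}}

```text
clock: 41.6
tcp_pos: [0.496, 0.3883, 0.0705]
orientation: [0.077, -3.14, 0.0]
contact_force: [-0.8, 0.4, 0.1]
grip_width: 0.0852
gripper_force: 0.0
```

```bash
python3 - <<'E'
from h import *
go((.4975,.389,.0105),93)
E
```

```text
tcp [0.496  0.3883 0.0705] toolx [-0.999 -0.049  0.   ] tooly [-0.049  0.999 -0.   ] tool z [-0. -0. -1.] yaw_y 92.8 go [-1.6  0.6 60. ] rz -0.2 j7 1.11
```

{"op": "step_arm", "data": {"moves": [{"rx": 0,"ry": 0,"rz": 0,"dx": -1,"dy": 1,"dz": 20,"gripper": 0.6},{"rx": 0,"ry": 0,"rz": 0,"dx": 0,"dy": 0,"dz": 20,"gripper": 0.6},{"rx": 0,"ry": 0,"rz": 0,"dx": 0,"dy": 0,"dz": 19,"gripper": 0.6},{"rx": 0,"ry": 0,"rz": 0,"dx": 0,"dy": 0,"dz": 0,"gripper": 0.6},{"rx": 0,"ry": 0,"rz": 0,"dx": 0,"dy": 0,"dz": 0,"gripper": -0.3},{"rx": 0,"ry": 0,"rz": 0,"dx": 0,"dy": 0,"dz": 0,"gripper": -0.3},{"rx": 0,"ry": 0,"rz": 0,"dx": 0,"dy": 0,"dz": 0,"gripper": -0.3},{"rx": 0,"ry": 0,"rz": 0,"dx": 0,"dy": 0,"dz": 0,"gripper": -0.3},{"rx": 0,"ry": 0,"rz": 0,"dx": 0,"dy": 0,"dz": -20,"gripper": -0.3},{"rx": 0,"ry": 0,"rz": 0,"dx": 0,"dy": 0,"dz": -45,"gripper": -0.3},{"rx": 0,"ry": 0,"rz": 0,"dx": 0,"dy": 0,"dz": -45,"gripper": -0.3},{"rx": 0,"ry": 0,"rz": 0,"dx": 0,"dy": 0,"dz": -45,"gripper": -0.3},{"rx": 0,"ry": 0,"rz": 0,"dx": 0,"dy": 0,"dz": -40,"gripper": -0.3},{"rx": 0,"ry": 0,"rz": 0,"dx": 0,"dy": 0,"dz": 0,"gripper": -0.3}]}}

```text
clock: 43.35
tcp_pos: [0.4988, 0.3906, 0.2113]
orientation: [-0.082, 3.135, 0.009]
contact_force: [0.4, -0.6, -0.5]
grip_width: 0.0351
gripper_force: 60.1
```

```bash
python3 - <<'E'
from h import *
go((.574,-.1425,.20),97)
t=r.grab_frame("side");cv2.imwrite("pics/s12r.png",t)
cv2.imwrite("pics/c12.png",cv2.resize(t[130:330,300:420],None,fx=3,fy=3,interpolation=cv2.INTER_CUBIC))
E
```

```text
tcp [0.4988 0.3906 0.2113] toolx [-0.999 -0.052 -0.006] tooly [-0.052  0.999  0.005] tool z [ 0.005  0.006 -1.   ] yaw_y 93.0 go [ -47.3 -536.4    8.7] rz -4.0 j7 1.05
```

View pics/c12.png

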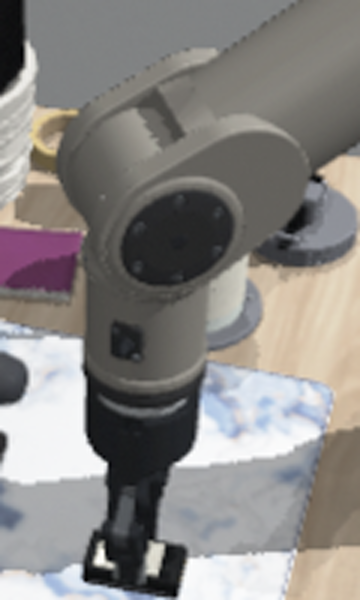

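The last pack is held level in the gripper at about (135,560). The cap stands on the desk at about (310,225).

{"op": "step_arm", "data": {"moves": [{"rx": 0,"ry": 0,"rz": 0,"dx": -3,"dy": -25,"dz": 0,"gripper": -0.3},{"rx": 0,"ry": 0,"rz": 0,"dx": -4,"dy": -46,"dz": 0,"gripper": -0.3},{"rx": 0,"ry": 0,"rz": 0,"dx": -4,"dy": -46,"dz": 0,"gripper": -0.3},{"rx": 0,"ry": 0,"rz": 0,"dx": -4,"dy": -46,"dz": 0,"gripper": -0.3},{"rx": 0,"ry": 0,"rz": 0,"dx": -4,"dy": -46,"dz": 0,"gripper": -0.3},{"rx": 0,"ry": 0,"rz": 0,"dx": -4,"dy": -46,"dz": 0,"gripper": -0.3},{"rx": 0,"ry": 0,"rz": 0,"dx": -4,"dy": -46,"dz": 0,"gripper": -0.3},{"rx": 0,"ry": 0,"rz": 0,"dx": -4,"dy": -46,"dz": 0,"gripper": -0.3},{"rx": 0,"ry": 0,"rz": 0,"dx": -4,"dy": -46,"dz": 0,"gripper": -0.3},{"rx": 0,"ry": 0,"rz": 0,"dx": -4,"dy": -46,"dz": 0,"gripper": -0.3},{"rx": 0,"ry": 0,"rz": 0,"dx": -4,"dy": -46,"dz": 0,"gripper": -0.3},{"rx": 0,"ry": 0,"rz": 0,"dx": -4,"dy": -46,"dz": 0,"gripper": -0.3},{"rx": 0,"ry": 0,"rz": 0,"dx": 0,"dy": -5,"dz": 0,"gripper": -0.3},{"rx": 0,"ry": 0,"rz": 0,"dx": 0,"dy": 0,"dz": 0,"gripper": -0.3}]}}

```text
clock: 45.15
tcp_pos: [0.5705, -0.1441, 0.2054]
orientation: [0.079, -3.138, -0.001]
contact_force: [-1.1, 0.1, -0.8]
grip_width: 0.0354
gripper_force: 60.2
```

```bash
python3 - <<'E'
from h import *
go((.572,-.1425,.13),97)
E
```

```text
tcp [ 0.5705 -0.1441  0.2054] toolx [-0.999 -0.05   0.002] tooly [-0.05   0.999  0.   ] tool z [-0.002  0.    -1.   ] yaw_y 92.9 go [-1.8  1.5 75.4] rz -4.1 j7 2.01
```

{"op": "step_arm", "data": {"moves": [{"rx": 0,"ry": 0,"rz": 0,"dx": -2,"dy": 1,"dz": 35,"gripper": -0.3},{"rx": 0,"ry": 0,"rz": 0,"dx": 0,"dy": 0,"dz": 30,"gripper": -0.3},{"rx": 0,"ry": 0,"rz": 0,"dx": 0,"dy": 0,"dz": 8,"gripper": -0.3},{"rx": 0,"ry": 0,"rz": 0,"dx": 0,"dy": 0,"dz": 0,"gripper": -0.3},{"rx": 0,"ry": 0,"rz": 0,"dx": 0,"dy": 0,"dz": 0,"gripper": 0.3},{"rx": 0,"ry": 0,"rz": 0,"dx": 0,"dy": 0,"dz": 0,"gripper": 0.3},{"rx": 0,"ry": 0,"rz": 0,"dx": 0,"dy": 0,"dz": 0,"gripper": 0.3},{"rx": 0,"ry": 0,"rz": 0,"dx": 0,"dy": 0,"dz": -40,"gripper": 0.3},{"rx": 0,"ry": 0,"rz": 0,"dx": 0,"dy": 0,"dz": -35,"gripper": 0.3},{"rx": 0,"ry": 0,"rz": 0,"dx": 0,"dy": 0,"dz": 0,"gripper": 1}]}}

```text
clock: 46.4
tcp_pos: [0.5758, -0.1429, 0.2116]
orientation: [-0.082, 3.135, -0.001]
contact_force: [0.9, -0.7, -0.7]
grip_width: 0.0716
gripper_force: 0.0
```

```bash
python3 - <<'E'
from h import *
go((.49,-.2985,.10),83.5)
E
```

```text
tcp [ 0.5758 -0.1429  0.2116] toolx [-0.999 -0.052 -0.006] tooly [-0.052  0.999 -0.001] tool z [ 0.006 -0.    -1.   ] yaw_y 93.0 go [  94.4 -150.8  111.1] rz 9.5 j7 2.01
```

{"op": "step_arm", "data": {"moves": [{"rx": 0,"ry": 0,"rz": 0,"dx": 12,"dy": -20,"dz": 0,"gripper": 1},{"rx": 0,"ry": 0,"rz": 0,"dx": 24,"dy": -38,"dz": 0,"gripper": 1},{"rx": 0,"ry": 0,"rz": 0,"dx": 24,"dy": -38,"dz": 0,"gripper": 1},{"rx": 0,"ry": 0,"rz": 0,"dx": 23,"dy": -37,"dz": 0,"gripper": 1},{"rx": 0,"ry": 0,"rz": 0,"dx": 10,"dy": -17,"dz": 0,"gripper": 1},{"rx": 0,"ry": 0,"rz": 9.5,"dx": 0,"dy": 0,"dz": 30,"gripper": 1},{"rx": 0,"ry": 0,"rz": 0,"dx": 0,"dy": 0,"dz": 40,"gripper": 1},{"rx": 0,"ry": 0,"rz": 0,"dx": 0,"dy": 0,"dz": 0,"gripper": 1}]}}

```text
clock: 47.4
tcp_pos: [0.4865, -0.2953, 0.1355]
orientation: [-0.177, -3.13, -0.004]
contact_force: [-0.2, 0.4, -0.8]
grip_width: 0.0853
gripper_force: 0.0
```

```bash
python3 - <<'E'
from h import *
go((.49,-.2985,.0465),83.5)
t=r.grab_frame("top");s=r.grab_frame("side");cv2.imwrite("pics/t13r.png",t);cv2.imwrite("pics/s13r.png",s)
a=t[200:360,180:500];a=cv2.resize(a,None,fx=2.5,fy=2.5)
b=cv2.resize(t[225:305,345:425],None,fx=3.4,fy=3.4,interpolation=cv2.INTER_CUBIC)[:200]; b=cv2.resize(t[240:282,360:420],None,fx=4.7,fy=4.7,interpolation=cv2.INTER_CUBIC)
c=cv2.resize(s[130:250,300:420],None,fx=1.65,fy=1.65)
im=np.zeros((600,800,3),np.uint8);im[:400]=a;im[400:400+b.shape[0],:b.shape[1]]=b;im[400:598,400:598]=c
cv2.imwrite("pics/c13.png",im)
E
```

```text
tcp [ 0.4865 -0.2953  0.1355] toolx [-0.994  0.113  0.007] tooly [0.113 0.994 0.002] tool z [-0.007  0.003 -1.   ] yaw_y 83.5 go [-4.5 -2.9 88.9] rz 0.0 j7 2.23
```

View pics/c13.png

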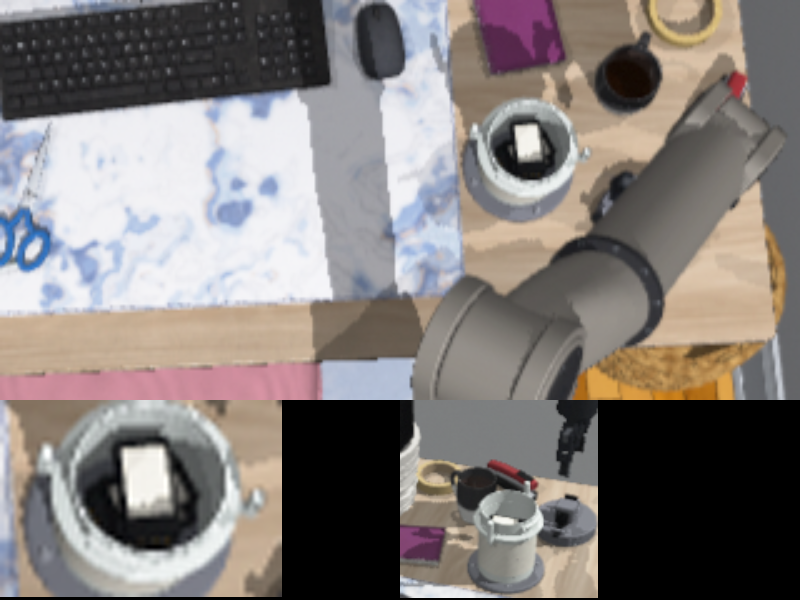

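All five packs are in the tub, stacked below the rim at about (525,145). The desk's left side has no packs left, and the cap stands at about (570,515) in the side inset. Next I fetch the cap.

{"op": "step_arm", "data": {"moves": [{"rx": 0,"ry": 0,"rz": 0,"dx": -3,"dy": -3,"dz": 30,"gripper": 0.9},{"rx": 0,"ry": 0,"rz": 0,"dx": 0,"dy": 0,"dz": 30,"gripper": 0.9},{"rx": 0,"ry": 0,"rz": 0,"dx": 0,"dy": 0,"dz": 22,"gripper": 0.9},{"rx": 0,"ry": 0,"rz": 0,"dx": 0,"dy": 0,"dz": 5,"gripper": 0.9},{"rx": 0,"ry": 0,"rz": 0,"dx": 0,"dy": 0,"dz": 0,"gripper": 0.9},{"rx": 0,"ry": 0,"rz": 0,"dx": 0,"dy": 0,"dz": 0,"gripper": 0.9}]}}

```text
clock: 48.25
tcp_pos: [0.4924, -0.3007, 0.0528]
orientation: [0.178, 3.134, -0.001]
contact_force: [-0.5, 0.8, 0.7]
grip_width: 0.0812
gripper_force: 0.0
```

```bash
python3 - <<'E'
from h import *
go((.4898,-.2985,.0465),83.5)
E
```

```text
tcp [ 0.4924 -0.3007  0.0528] toolx [-0.994  0.113 -0.002] tooly [ 0.113  0.994 -0.001] tool z [ 0.002 -0.001 -1.   ] yaw_y 83.5 go [2.9 1.9 6.3] rz 0.0 j7 2.32
```

{"op": "step_arm", "data": {"moves": [{"rx": 0,"ry": 0,"rz": 0,"dx": 3,"dy": 2,"dz": 6,"gripper": 0.9},{"rx": 0,"ry": 0,"rz": 0,"dx": 0,"dy": 0,"dz": 0,"gripper": 0.9},{"rx": 0,"ry": 0,"rz": 0,"dx": 0,"dy": 0,"dz": 0,"gripper": -0.1},{"rx": 0,"ry": 0,"rz": 0,"dx": 0,"dy": 0,"dz": 0,"gripper": -0.1},{"rx": 0,"ry": 0,"rz": 0,"dx": 0,"dy": 0,"dz": 0,"gripper": -0.1},{"rx": 0,"ry": 0,"rz": 0,"dx": 0,"dy": 0,"dz": 0,"gripper": -0.1}], "grip_force": 70}}

```text
clock: 49.0
tcp_pos: [0.4898, -0.2983, 0.0482]
orientation: [0.178, 3.134, 0.002]
contact_force: [-5.9, 6.1, 27.3]
grip_width: 0.0411
gripper_force: 67.9
```

{"op": "step_arm", "data": {"moves": [{"rx": 0,"ry": 0,"rz": 0,"dx": 0,"dy": 0,"dz": -10,"gripper": -0.1},{"rx": 0,"ry": 0,"rz": 0,"dx": 0,"dy": 0,"dz": -30,"gripper": -0.1},{"rx": 0,"ry": 0,"rz": 0,"dx": 0,"dy": 0,"dz": -40,"gripper": -0.1},{"rx": 0,"ry": 0,"rz": 0,"dx": 0,"dy": 0,"dz": -40,"gripper": -0.1},{"rx": 0,"ry": 0,"rz": 0,"dx": 0,"dy": 0,"dz": -40,"gripper": -0.1},{"rx": 0,"ry": 0,"rz": 0,"dx": 0,"dy": 0,"dz": -30,"gripper": -0.1},{"rx": 0,"ry": 0,"rz": 0,"dx": 0,"dy": 0,"dz": 0,"gripper": -0.1},{"rx": 0,"ry": 0,"rz": 0,"dx": 0,"dy": 0,"dz": 0,"gripper": -0.1}]}}

```text
clock: 50.0
tcp_pos: [0.4882, -0.2972, 0.2343]
orientation: [-0.177, -3.135, -0.001]
contact_force: [1.1, 0.1, -2.3]
grip_width: 0.0399
gripper_force: 71.2
```

```bash
python3 - <<'E'
from h import *
go((.5736,-.1401,.235),123.6)
E
```

```text
tcp [ 0.4882 -0.2972  0.2343] toolx [-0.994  0.113  0.002] tooly [0.113 0.994 0.001] tool z [-0.002  0.001 -1.   ] yaw_y 83.5 go [-67.2 165.7  -0.7] rz -40.1 j7 2.15
```

{"op": "step_arm", "data": {"moves": [{"rx": 0,"ry": 0,"rz": 0,"dx": -7,"dy": 16,"dz": 0,"gripper": -0.1},{"rx": 0,"ry": 0,"rz": 0,"dx": -13,"dy": 33,"dz": 0,"gripper": -0.1},{"rx": 0,"ry": 0,"rz": 0,"dx": -14,"dy": 34,"dz": 0,"gripper": -0.1},{"rx": 0,"ry": 0,"rz": 0,"dx": -14,"dy": 34,"dz": 0,"gripper": -0.1},{"rx": 0,"ry": 0,"rz": 0,"dx": -13,"dy": 33,"dz": 0,"gripper": -0.1},{"rx": 0,"ry": 0,"rz": 0,"dx": -6,"dy": 16,"dz": 0,"gripper": -0.1},{"rx": 0,"ry": 0,"rz": -8,"dx": 0,"dy": 0,"dz": 0,"gripper": -0.1},{"rx": 0,"ry": 0,"rz": -8,"dx": 0,"dy": 0,"dz": 0,"gripper": -0.1},{"rx": 0,"ry": 0,"rz": -8,"dx": 0,"dy": 0,"dz": 0,"gripper": -0.1},{"rx": 0,"ry": 0,"rz": -8,"dx": 0,"dy": 0,"dz": 0,"gripper": -0.1},{"rx": 0,"ry": 0,"rz": -8,"dx": 0,"dy": 0,"dz": 0,"gripper": -0.1},{"rx": 0,"ry": 0,"rz": 0,"dx": 0,"dy": 0,"dz": 0,"gripper": -0.1},{"rx": 0,"ry": 0,"rz": 0,"dx": 0,"dy": 0,"dz": 0,"gripper": -0.1}]}}

```text
clock: 51.62
tcp_pos: [0.5738, -0.1407, 0.2351]
orientation: [0.901, -3.009, -0.0]
contact_force: [-0.8, -0.5, -2.0]
grip_width: 0.0397
gripper_force: 71.2
```

```bash
python3 - <<'E'
from h import *
go((.5734,-.141,.1715),123.6)
s=r.grab_frame("side");cv2.imwrite("pics/s14r.png",s)
cv2.imwrite("pics/c14.png",cv2.resize(s[130:255,310:430],None,fx=4.8,fy=4.8,interpolation=cv2.INTER_CUBIC))
E
```

```text
tcp [ 0.5738 -0.1407  0.2351] toolx [-0.836 -0.549  0.001] tooly [-0.549  0.836  0.   ] tool z [-0.001 -0.    -1.   ] yaw_y 123.3 go [ 0.5 -0.1 63.6] rz -0.3 j7 2.47
```

View pics/c14.png

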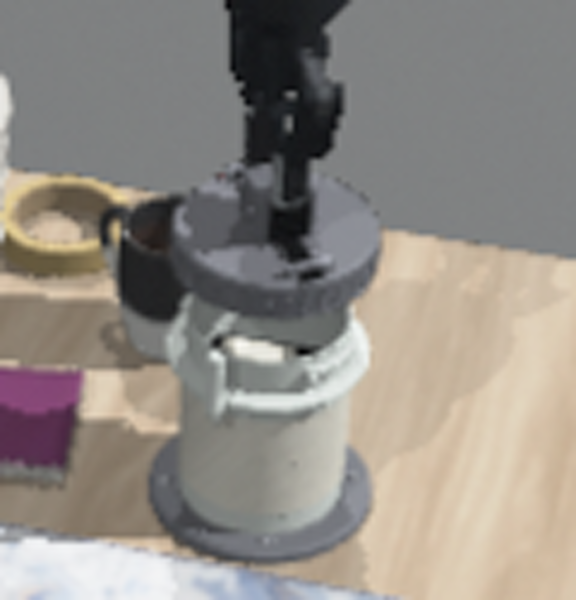

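The cap is held level above the neck with a pack's label visible inside at about (258,350), fairly high. I'll check that pack's height in two views before lowering.

```bash
python3 - <<'E'
from h import *
t=cv2.imread("pics/t13r.png");s=cv2.imread("pics/s13r.png")
a=cv2.resize(t[238:282,362:418],None,fx=7,fy=7,interpolation=cv2.INTER_CUBIC)
b=cv2.resize(s[178:222,340:396],None,fx=7,fy=7,interpolation=cv2.INTER_CUBIC)
cv2.imwrite("pics/c15.png",np.hstack([a,b]))
for z in(.145,.105):print(z,(proj("top",(.573,-.1405,z))-[362,238])*7,(proj("side",(.573,-.1405,z))-[340,178])*7+[392,0])
E
```

```text
0.145 [[206.05270523 123.75897911]] [[571.81201354 113.82814284]]
0.105 [[196.0475141 144.44832  ]] [[567.35941824 187.90976406]]
```

View pics/c15.png

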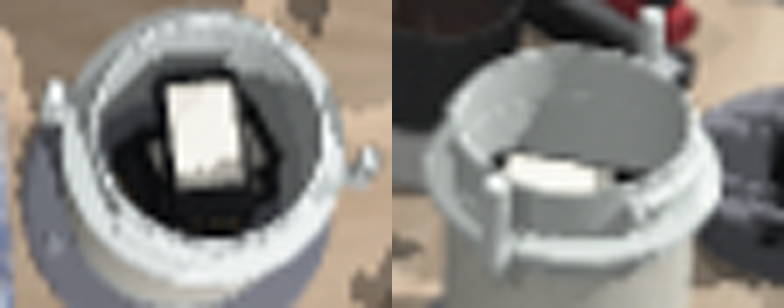

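```bash
python3 - <<'E'
from h import *
for a,b in(((235,82),(510,155)),((245,180),(608,170))):
    print(tri((362+a[0]/7,238+a[1]/7),(340+(b[0]-392)/7,178+b[1]/7)))
E
```

```text
(array([ 0.60284324, -0.16077697,  0.10148419]), np.float64(0.001449672490244391))
(array([ 0.55799795, -0.16183788,  0.10157796]), np.float64(0.0032193070670858736))
```

The stack's top is at about 0.10 m, well below the rim. I'll lower the cap.

{"op": "step_arm", "data": {"moves": [{"rx": 0,"ry": 0,"rz": 0,"dx": 0,"dy": 0,"dz": 20,"gripper": -0.1},{"rx": 0,"ry": 0,"rz": 0,"dx": 0,"dy": 0,"dz": 15,"gripper": -0.1},{"rx": 0,"ry": 0,"rz": 0,"dx": 0,"dy": 0,"dz": 8,"gripper": -0.1},{"rx": 0,"ry": 0,"rz": 0,"dx": 0,"dy": 0,"dz": 6,"gripper": -0.1},{"rx": 0,"ry": 0,"rz": 0,"dx": 0,"dy": 0,"dz": 4,"gripper": -0.1},{"rx": 0,"ry": 0,"rz": 0,"dx": 0,"dy": 0,"dz": 4,"gripper": -0.1},{"rx": 0,"ry": 0,"rz": 0,"dx": 0,"dy": 0,"dz": 0,"gripper": -0.1}]}}

```text
clock: 52.55
tcp_pos: [0.574, -0.1405, 0.1784]
orientation: [0.905, -3.008, -0.0]
contact_force: [0.8, 0.3, -1.7]
grip_width: 0.04
gripper_force: 71.1
```

{"op": "step_arm", "data": {"moves": [{"rx": 0,"ry": 0,"rz": 0,"dx": 0,"dy": 0,"dz": 2,"gripper": -0.1},{"rx": 0,"ry": 0,"rz": 0,"dx": 0,"dy": 0,"dz": 2,"gripper": -0.1},{"rx": 0,"ry": 0,"rz": 0,"dx": 0,"dy": 0,"dz": 2,"gripper": -0.1},{"rx": 0,"ry": 0,"rz": 0,"dx": 0,"dy": 0,"dz": 0,"gripper": -0.1}]}}

```text
clock: 53.05
tcp_pos: [0.5743, -0.1404, 0.1738]
orientation: [-0.905, 3.007, 0.001]
contact_force: [-4.6, 2.0, 9.5]
grip_width: 0.04
gripper_force: 73.6
```

{"op": "step_arm", "data": {"moves": [{"rx": 0,"ry": 0,"rz": 0,"dx": 0.5,"dy": 0,"dz": 2,"gripper": -0.1},{"rx": 0,"ry": 0,"rz": 0,"dx": 0,"dy": 0,"dz": 1,"gripper": -0.1},{"rx": 0,"ry": 0,"rz": 0,"dx": 0,"dy": 0,"dz": 0,"gripper": -0.1}]}}

```text
clock: 53.42
tcp_pos: [0.5746, -0.1404, 0.1736]
orientation: [-0.904, 3.005, 0.003]
contact_force: [-10.7, 5.4, 29.6]
grip_width: 0.0399
gripper_force: 77.8
```

```bash
python3 - <<'E'
from h import *
n=r.grab_frame("side");cv2.imwrite("pics/s15r.png",n)
g=lambda i:cv2.cvtColor(i,cv2.COLOR_BGR2GRAY).astype(np.float32)
for ref in("s5r","s4r"):
    o=cv2.imread(f"pics/{ref}.png")
    for nm,(u0,u1,v0,v1) in dict(skirt=(344,390,196,216),body=(344,390,220,245)).items():
        A,B=g(o)[v0:v1,u0:u1],g(n)[v0:v1,u0:u1]
        print(ref,nm,cv2.phaseCorrelate(A,B,cv2.createHanningWindow((u1-u0,v1-v0),cv2.CV_32F)),float(np.abs(A-B).mean()))
a=cv2.imread("pics/s5r.png")
for u in(355,366,377): print(u,g(a)[198:222,u].astype(int).tolist(),g(n)[198:222,u].astype(int).tolist(),sep="\n")
E
```

```text
s5r skirt ((-0.05058057671846683, -0.12490591807102369), 1.0200201670328777) 4.1902174949646
s5r body ((0.021575552102088835, 0.4322546071001341), 0.9943407988548278) 1.7591304779052734
s4r skirt ((0.13513788877041577, -0.3430894527830457), 0.6979259923100471) 14.289130210876465
s4r body ((-0.01842033297285184, 0.4897084336870918), 0.9964798784255982) 1.7295652627944946
355
[94, 109, 137, 145, 145, 228, 245, 204, 161, 165, 156, 154, 157, 166, 171, 177, 167, 172, 149, 128, 119, 125, 130, 131]
[91, 131, 144, 144, 144, 225, 244, 201, 159, 162, 154, 152, 154, 164, 169, 175, 166, 169, 147, 126, 116, 124, 129, 129]
366
[60, 97, 117, 120, 121, 121, 88, 100, 120, 91, 69, 69, 67, 68, 69, 99, 200, 172, 119, 124, 132, 133, 133, 140]
[60, 95, 105, 114, 118, 118, 87, 106, 120, 88, 68, 69, 68, 68, 69, 97, 198, 169, 117, 122, 131, 132, 132, 138]
377
[146, 146, 146, 150, 120, 112, 135, 130, 102, 92, 92, 89, 90, 101, 209, 202, 155, 170, 182, 188, 190, 190, 191, 192]
[144, 145, 144, 143, 120, 114, 133, 115, 95, 90, 89, 91, 90, 93, 206, 199, 154, 168, 179, 184, 188, 187, 188, 189]
```

The skirt edge matches its seated position from when the cap was unlocked, so the cap is fully down. I'll ease the pressure and turn it clockwise.

{"op": "step_arm", "data": {"moves": [{"rx": 0,"ry": 0,"rz": 0,"dx": 0,"dy": 0,"dz": -4,"gripper": -0.1},{"rx": 0,"ry": 0,"rz": 5,"dx": 0,"dy": 0,"dz": 0,"gripper": -0.1},{"rx": 0,"ry": 0,"rz": 5,"dx": 0,"dy": 0,"dz": 0,"gripper": -0.1},{"rx": 0,"ry": 0,"rz": 5,"dx": 0,"dy": 0,"dz": 0,"gripper": -0.1},{"rx": 0,"ry": 0,"rz": 5,"dx": 0,"dy": 0,"dz": 0,"gripper": -0.1},{"rx": 0,"ry": 0,"rz": 0,"dx": 0,"dy": 0,"dz": 0,"gripper": -0.1}]}}

```text
clock: 54.22
tcp_pos: [0.5745, -0.1409, 0.174]
orientation: [-0.371, 3.118, -0.001]
contact_force: [0.8, 0.2, 3.6]
grip_width: 0.0401
gripper_force: 72.1
```

```bash
python3 - <<'E'
from h import *
go((.5736,-.1401,.1715),63.5);print(r.get_obs()["moment"])
E
```

```text
tcp [ 0.5745 -0.1409  0.174 ] toolx [-0.972 -0.234 -0.002] tooly [-0.234  0.972 -0.001] tool z [ 0.002 -0.001 -1.   ] yaw_y 103.6 go [0.7 1.  2.5] rz 40.1 j7 2.21
[ 0.13221855 -0.23060377 -0.05242636]
```

{"op": "step_arm", "data": {"moves": [{"rx": 0,"ry": 0,"rz": 5,"dx": 0,"dy": 0,"dz": 0,"gripper": -0.1},{"rx": 0,"ry": 0,"rz": 5,"dx": 0,"dy": 0,"dz": 0,"gripper": -0.1},{"rx": 0,"ry": 0,"rz": 5,"dx": 0,"dy": 0,"dz": 0,"gripper": -0.1},{"rx": 0,"ry": 0,"rz": 5,"dx": 0,"dy": 0,"dz": 0,"gripper": -0.1},{"rx": 0,"ry": 0,"rz": 5,"dx": 0,"dy": 0,"dz": 0,"gripper": -0.1},{"rx": 0,"ry": 0,"rz": 5,"dx": 0,"dy": 0,"dz": 0,"gripper": -0.1},{"rx": 0,"ry": 0,"rz": 5,"dx": 0,"dy": 0,"dz": 0,"gripper": -0.1},{"rx": 0,"ry": 0,"rz": 3,"dx": 0,"dy": 0,"dz": 0,"gripper": -0.1},{"rx": 0,"ry": 0,"rz": 0,"dx": 0,"dy": 0,"dz": 0,"gripper": -0.1}]}}

```text
clock: 55.35
tcp_pos: [0.5741, -0.1413, 0.1739]
orientation: [0.663, 3.07, -0.001]
contact_force: [0.2, -0.3, 4.4]
grip_width: 0.0402
gripper_force: 72.5
```

```bash
python3 - <<'E'
from h import *
go((.5736,-.1401,.1715),63.5);print(r.get_obs()["moment"])
E
```

```text
tcp [ 0.5741 -0.1413  0.1739] toolx [-0.911  0.413 -0.001] tooly [ 0.413  0.911 -0.   ] tool z [ 0.001 -0.001 -1.   ] yaw_y 65.6 go [0.9 0.9 2.4] rz 2.1 j7 1.64
[-0.12273769  0.02440054 -0.00664146]
```

No stop yet. I'll continue in small steps and watch the moment.

{"op": "step_arm", "data": {"moves": [{"rx": 0,"ry": 0,"rz": 2,"dx": 0,"dy": 0,"dz": 0,"gripper": -0.1},{"rx": 0,"ry": 0,"rz": 2,"dx": 0,"dy": 0,"dz": 0,"gripper": -0.1},{"rx": 0,"ry": 0,"rz": 2,"dx": 0,"dy": 0,"dz": 0,"gripper": -0.1},{"rx": 0,"ry": 0,"rz": 0,"dx": 0,"dy": 0,"dz": 0,"gripper": -0.1}]}}

```text
clock: 55.85
tcp_pos: [0.5744, -0.1408, 0.1739]
orientation: [0.824, 3.03, -0.0]
contact_force: [0.1, -0.4, 5.8]
grip_width: 0.0395
gripper_force: 72.7
```

```bash
python3 - <<'E'
from h import *
go((.5736,-.1401,.1715),59.5);print(r.get_obs()["moment"])
E
```

```text
tcp [ 0.5744 -0.1408  0.1739] toolx [-0.862  0.507 -0.001] tooly [0.507 0.862 0.   ] tool z [ 0.001 -0.    -1.   ] yaw_y 59.6 go [1.  0.2 2.4] rz 0.1 j7 1.55
[-0.07733592 -0.09938117  0.42686001]
```

{"op": "step_arm", "data": {"moves": [{"rx": 0,"ry": 0,"rz": 2,"dx": 0,"dy": 0,"dz": 0,"gripper": -0.1},{"rx": 0,"ry": 0,"rz": 2,"dx": 0,"dy": 0,"dz": 0,"gripper": -0.1},{"rx": 0,"ry": 0,"rz": 0,"dx": 0,"dy": 0,"dz": 0,"gripper": -0.1}]}}

```text
clock: 56.22
tcp_pos: [0.5744, -0.1407, 0.1739]
orientation: [0.924, 3.002, -0.002]
contact_force: [0.5, -0.3, 6.4]
grip_width: 0.0399
gripper_force: 73.4
```

```bash
python3 - <<'E'
from h import *
go((.5736,-.1401,.1715),59.5);print(r.get_obs()["moment"])
E
```

```text
tcp [ 0.5744 -0.1407  0.1739] toolx [-0.827  0.562 -0.001] tooly [ 0.562  0.827 -0.001] tool z [ 0.001 -0.001 -1.   ] yaw_y 55.8 go [1.  0.  2.4] rz -3.7 j7 1.49
[-0.23967814 -0.03527637  1.7888879 ]
```

{"op": "step_arm", "data": {"moves": [{"rx": 0,"ry": 0,"rz": 1,"dx": 0,"dy": 0,"dz": 0,"gripper": -0.1},{"rx": 0,"ry": 0,"rz": 0,"dx": 0,"dy": 0,"dz": 0,"gripper": 0.9},{"rx": 0,"ry": 0,"rz": 0,"dx": 0,"dy": 0,"dz": 0,"gripper": 0.9},{"rx": 0,"ry": 0,"rz": 0,"dx": 0,"dy": 0,"dz": 0,"gripper": 0.9},{"rx": 0,"ry": 0,"rz": 0,"dx": 0,"dy": 0,"dz": -25,"gripper": 0.9},{"rx": 0,"ry": 0,"rz": 0,"dx": 0,"dy": 0,"dz": -35,"gripper": 0.9},{"rx": 0,"ry": 0,"rz": 0,"dx": 0,"dy": 0,"dz": 0,"gripper": 0.9},{"rx": 0,"ry": 0,"rz": 0,"dx": 0,"dy": 0,"dz": 0,"gripper": 0.9}]}}

```text
clock: 57.22
tcp_pos: [0.5734, -0.1406, 0.2331]
orientation: [-0.958, -2.992, -0.001]
contact_force: [-0.5, 0.1, -0.2]
grip_width: 0.0812
gripper_force: 0.0
```

```bash
python3 - <<'E'
from h import *
go((.5738,-.141,.1715),-27)
n=r.grab_frame("side");cv2.imwrite("pics/s16r.png",n);o=cv2.imread("pics/side0.png")
g=lambda i:cv2.cvtColor(i,cv2.COLOR_BGR2GRAY).astype(np.float32)
for nm,(u0,u1,v0,v1) in dict(cap=(344,390,180,216),nearbolt=(344,364,192,212),hub=(355,382,178,202)).items():
    A,B,D=(g(i)[v0:v1,u0:u1] for i in(o,n,cv2.imread("pics/s4r.png")))
    print(nm,cv2.phaseCorrelate(A,B,cv2.createHanningWindow((u1-u0,v1-v0),cv2.CV_32F)),np.abs(A-B).mean(),"squeezed ref",np.abs(A-D).mean())
a,b=g(o),g(n)
print(np.c_[a[194:212,346:362]].astype(int));print(b[194:212,346:362].astype(int))
E
```

```text
tcp [ 0.5734 -0.1406  0.2331] toolx [-0.814  0.581  0.001] tooly [0.581 0.814 0.   ] tool z [-0.     0.001 -1.   ] yaw_y 54.5 go [-0.6 -0.1 61.6] rz 81.5 j7 1.42
cap ((0.004669879746828087, 0.08320770540677103), 0.9922934501535363) 5.3085747 squeezed ref 13.837561
nearbolt ((0.1469486374769282, -0.15816327573524624), 0.9902477574348449) 1.8461288 squeezed ref 60.719955
hub ((1.0017191595198955, 0.4027453149666993), 0.8901050258197902) 1.7918707 squeezed ref 54.78575
[[144 143 135 122  96  95  95  95  96  85  46  18  18  15  16  16]
 [119 126 147 133  95  96  96  96  95  84  45  16  17  17  16  21]
 [ 95 103 114 108  96  95  95  95  96  92  72  27  16  17  18  21]
 [ 91  95  96  96 102 112 102  96  95  89  61  22  17  17  16  18]
 [ 79 108 124  96 123 154 133 114  86  57  39  23  20  25  36  50]
 [ 69  92 107  94  97 114 125 142 119  67  35  31  27  29  50  83]
 [ 63  71  85  90  78  58  73  96 123 145 115  66  68 104 106 113]
 [ 61  64  74  78  62  38  37  41  74 108 140 158 120 117 121 121]
 [ 61  66  67  48  41  36  36  35  36  57 102 129 124 126 122 122]
 [ 63  67  64  42  25  31 
[... 1084 characters left out ...]
 111 132 130 101 114 119 118]
 [ 67  63  56  34  33  35  34  32  34  59 101 126 125 130 118 119]
 [ 68  63  59  40  25  25  35 150 231 214 138 125 140 141 137 131]
 [ 83  71  78  61  55  39  70 168 240 244 202 125 142 144 144 141]
 [111  79  74  68  68  61  83 133 175 202 187 103 120 127 135 140]
 [126 106  71  66  68  67  87 119 130 160 168  72  84  94 110 121]
 [134 120  92  74  73  67  89 122 131 163 174  61  68  71  77  85]
 [153 134 124 108  75  67  87 120 132 155 152  61  67  65  67  69]
 [163 141 125 128 108  78  89 118 135 153 140  62  68  65  67  68]
 [162 139 117 125 127 120 121 126 136 155 139  61  67  67  65  69]
 [157 137 116 120 125 130 130 128 140 161 138  61  69  67  66  68]]
```

The picture matches the initial shut state: the bolt is out beside the post and the cap angle is the same. Now the tug by the hub's plain sides.

{"op": "step_arm", "data": {"moves": [{"rx": 0,"ry": 0,"rz": 10.2,"dx": 0,"dy": 0,"dz": 0,"gripper": 0.9},{"rx": 0,"ry": 0,"rz": 10.2,"dx": 0,"dy": 0,"dz": 0,"gripper": 0.9},{"rx": 0,"ry": 0,"rz": 10.2,"dx": 0,"dy": 0,"dz": 0,"gripper": 0.9},{"rx": 0,"ry": 0,"rz": 10.2,"dx": 0,"dy": 0,"dz": 0,"gripper": 0.9},{"rx": 0,"ry": 0,"rz": 10.2,"dx": 0,"dy": 0,"dz": 0,"gripper": 0.9},{"rx": 0,"ry": 0,"rz": 10.2,"dx": 0,"dy": 0,"dz": 0,"gripper": 0.9},{"rx": 0,"ry": 0,"rz": 10.2,"dx": 0,"dy": 0,"dz": 0,"gripper": 0.9},{"rx": 0,"ry": 0,"rz": 10.1,"dx": 0,"dy": 0,"dz": 0,"gripper": 0.9},{"rx": 0,"ry": 0,"rz": 0,"dx": 0,"dy": 0,"dz": 25,"gripper": 0.9},{"rx": 0,"ry": 0,"rz": 0,"dx": 0,"dy": 0,"dz": 25,"gripper": 0.9},{"rx": 0,"ry": 0,"rz": 0,"dx": 0,"dy": 0,"dz": 0,"gripper": 0.9}]}}

```text
clock: 58.65
tcp_pos: [0.5721, -0.1401, 0.1812]
orientation: [-2.676, -1.64, 0.006]
contact_force: [-0.4, 0.1, -0.2]
grip_width: 0.0809
gripper_force: 0.0
```

```bash
python3 - <<'E'
from h import *
go((.5738,-.141,.168),-27)
E
```

```text
tcp [ 0.5721 -0.1401  0.1812] toolx [ 0.454  0.891 -0.002] tooly [ 0.891 -0.454 -0.005] tool z [-0.005  0.001 -1.   ] yaw_y -27.0 go [ 0.   2.  13.2] rz -0.0 j7 0.29
```

{"op": "step_arm", "data": {"moves": [{"rx": 0,"ry": 0,"rz": 0,"dx": 0,"dy": 1.5,"dz": 6,"gripper": 0.9},{"rx": 0,"ry": 0,"rz": 0,"dx": 0,"dy": 0,"dz": 5,"gripper": 0.9},{"rx": 0,"ry": 0,"rz": 0,"dx": 0,"dy": 0,"dz": 0,"gripper": 0.9},{"rx": 0,"ry": 0,"rz": 0,"dx": 0,"dy": 0,"dz": 0,"gripper": -0.4},{"rx": 0,"ry": 0,"rz": 0,"dx": 0,"dy": 0,"dz": 0,"gripper": -0.4},{"rx": 0,"ry": 0,"rz": 0,"dx": 0,"dy": 0,"dz": 0,"gripper": -0.4},{"rx": 0,"ry": 0,"rz": 0,"dx": 0,"dy": 0,"dz": 0,"gripper": -0.4}], "grip_force": 80}}

```text
clock: 59.52
tcp_pos: [0.5741, -0.141, 0.173]
orientation: [-2.677, -1.64, 0.001]
contact_force: [-5.9, 2.0, 6.9]
grip_width: 0.037
gripper_force: 79.2
```

{"op": "step_arm", "data": {"moves": [{"rx": 0,"ry": 0,"rz": 0,"dx": 0,"dy": 0,"dz": -3,"gripper": -0.4},{"rx": 0,"ry": 0,"rz": 0,"dx": 0,"dy": 0,"dz": -2,"gripper": -0.4},{"rx": 0,"ry": 0,"rz": 0,"dx": 0,"dy": 0,"dz": -2,"gripper": -0.4},{"rx": 0,"ry": 0,"rz": 0,"dx": 0,"dy": 0,"dz": 0,"gripper": -0.4}]}}

```text
clock: 60.02
tcp_pos: [0.5738, -0.1406, 0.1765]
orientation: [-2.677, -1.642, 0.005]
contact_force: [3.4, -2.1, -27.0]
grip_width: 0.0367
gripper_force: 84.8
```

Holding at 27 N of pull. I'll pull a bit firmer.

{"op": "step_arm", "data": {"moves": [{"rx": 0,"ry": 0,"rz": 0,"dx": 0,"dy": 0,"dz": -2,"gripper": -0.4},{"rx": 0,"ry": 0,"rz": 0,"dx": 0,"dy": 0,"dz": 0,"gripper": -0.4},{"rx": 0,"ry": 0,"rz": 0,"dx": 0,"dy": 0,"dz": 0,"gripper": -0.4},{"rx": 0,"ry": 0,"rz": 0,"dx": 0,"dy": 0,"dz": 0,"gripper": -0.4},{"rx": 0,"ry": 0,"rz": 0,"dx": 0,"dy": 0,"dz": 0,"gripper": -0.4}]}}

```text
clock: 60.65
tcp_pos: [0.5737, -0.1405, 0.1768]
orientation: [-2.678, -1.642, 0.007]
contact_force: [6.8, -5.1, -41.5]
grip_width: 0.0369
gripper_force: 86.3
```

It holds at 41 N. I'll ease off, release and back away.

{"op": "step_arm", "data": {"moves": [{"rx": 0,"ry": 0,"rz": 0,"dx": 0,"dy": 0,"dz": 4,"gripper": -0.4},{"rx": 0,"ry": 0,"rz": 0,"dx": 0,"dy": 0,"dz": 4,"gripper": -0.4},{"rx": 0,"ry": 0,"rz": 0,"dx": 0,"dy": 0,"dz": 0,"gripper": -0.4},{"rx": 0,"ry": 0,"rz": 0,"dx": 0,"dy": 0,"dz": 0,"gripper": 0.9},{"rx": 0,"ry": 0,"rz": 0,"dx": 0,"dy": 0,"dz": 0,"gripper": 0.9},{"rx": 0,"ry": 0,"rz": 0,"dx": 0,"dy": 0,"dz": 0,"gripper": 0.9},{"rx": 0,"ry": 0,"rz": 0,"dx": 0,"dy": 0,"dz": -20,"gripper": 0.9},{"rx": 0,"ry": 0,"rz": 0,"dx": 0,"dy": 0,"dz": -40,"gripper": 0.9},{"rx": 0,"ry": 0,"rz": 0,"dx": 0,"dy": 0,"dz": -40,"gripper": 0.9},{"rx": 0,"ry": 0,"rz": 0,"dx": 40,"dy": -20,"dz": 0,"gripper": 0.9},{"rx": 0,"ry": 0,"rz": 0,"dx": 50,"dy": -25,"dz": 0,"gripper": 0.9},{"rx": 0,"ry": 0,"rz": 0,"dx": 50,"dy": -25,"dz": 0,"gripper": 0.9},{"rx": 0,"ry": 0,"rz": 0,"dx": 50,"dy": -25,"dz": 0,"gripper": 0.9},{"rx": 0,"ry": 0,"rz": 0,"dx": 50,"dy": -25,"dz": 0,"gripper": 0.9},{"rx": 0,"ry": 0,"rz": 0,"dx": 0,"dy": 0,"dz": 0,"gripper": 0.9},{"rx": 0,"ry": 0,"rz": 0,"dx": 0,"dy": 0,"dz": 0,"gripper": 0.9}]}}

```text
clock: 62.65
tcp_pos: [0.5772, 0.1262, 0.2746]
orientation: [2.678, 1.641, 0.001]
contact_force: [0.4, -0.5, 0.0]
grip_width: 0.0812
gripper_force: 0.0
```

```bash
python3 - <<'E'
from h import *
print(r.get_obs()["clock"],r.get_obs()["tcp_pos"])
g=lambda i:cv2.cvtColor(i,cv2.COLOR_BGR2GRAY).astype(np.float32)
R=dict(side=dict(nearbolt=(344,364,192,212),farbolt=(370,390,175,195),hub=(355,382,178,202)),top=dict(capL=(362,392,240,275),capR=(392,422,240,275),mug=(415,445,215,245),mouse=(318,345,198,234),notebook=(366,406,186,230),stapler=(450,482,226,270)))
for c,d in R.items():
    o=cv2.imread(f"pics/{c}0.png");n=r.grab_frame(c)
    for nm,(u0,u1,v0,v1) in d.items():
        A,B=g(o)[v0:v1,u0:u1],g(n)[v0:v1,u0:u1]
        print(nm,np.round(cv2.phaseCorrelate(A,B,cv2.createHanningWindow((u1-u0,v1-v0),cv2.CV_32F))[0],2),np.abs(A-B).mean())
E
```

```text
62.65 [0.57721968 0.12616996 0.2745865 ]
nearbolt [-0.8  -6.07] 19.813692
farbolt [-0.01  0.15] 1.2697414
hub [ 0.89 -0.44] 7.557738
capL [ 0.1  -0.44] 5.7238097
capR [ 0.21 -0.19] 2.7
mug [ 0.03 -0.06] 0.35082778
mouse [0.46 0.17] 2.792072
notebook [-0.19  0.24] 0.66647726
stapler [0.02 0.54] 0.50284094
```

The near-bolt patch is probably hidden by the arm from this viewpoint. I'll move the arm aside and check again.

{"op": "step_arm", "data": {"moves": [{"rx": 0,"ry": 0,"rz": 0,"dx": -40,"dy": 15,"dz": 0,"gripper": 0.9},{"rx": 0,"ry": 0,"rz": 0,"dx": -50,"dy": 25,"dz": 0,"gripper": 0.9},{"rx": 0,"ry": 0,"rz": 0,"dx": -50,"dy": 25,"dz": 0,"gripper": 0.9},{"rx": 0,"ry": 0,"rz": 0,"dx": -50,"dy": 25,"dz": 0,"gripper": 0.9},{"rx": 0,"ry": 0,"rz": 0,"dx": -50,"dy": 25,"dz": 0,"gripper": 0.9},{"rx": 0,"ry": 0,"rz": 0,"dx": -50,"dy": -20,"dz": 0,"gripper": 0.9},{"rx": 0,"ry": 0,"rz": 0,"dx": -50,"dy": -40,"dz": 0,"gripper": 0.9},{"rx": 0,"ry": 0,"rz": 0,"dx": 0,"dy": 0,"dz": 0,"gripper": 0.9},{"rx": 0,"ry": 0,"rz": 0,"dx": 0,"dy": 0,"dz": 0,"gripper": 0.9}]}}

```text
clock: 63.88
tcp_pos: [0.4729, -0.2011, 0.2739]
orientation: [-2.68, -1.639, -0.003]
contact_force: [0.3, 0.5, 0.4]
grip_width: 0.0814
gripper_force: 0.0
```

```bash
python3 - <<'E'
from h import *
print(r.get_obs()["tcp_pos"])
g=lambda i:cv2.cvtColor(i,cv2.COLOR_BGR2GRAY).astype(np.float32)
n=r.grab_frame("side")
for ref in("side0","s16r"):
  o=cv2.imread(f"pics/{ref}.png")
  for nm,(u0,u1,v0,v1) in dict(nearbolt=(344,364,192,212),farbolt=(370,390,175,195),hub=(355,382,178,202)).items():
    A,B=g(o)[v0:v1,u0:u1],g(n)[v0:v1,u0:u1]
    print(ref,nm,np.round(cv2.phaseCorrelate(A,B,cv2.createHanningWindow((u1-u0,v1-v0),cv2.CV_32F))[0],2),np.abs(A-B).mean())
E
```

```text
[ 0.47292362 -0.20112226  0.27388945]
side0 nearbolt [-0.04 -0.13] 2.9227085
side0 farbolt [0.04 0.16] 2.170636
side0 hub [0.33 0.4 ] 3.74841
s16r nearbolt [-0.17  0.06] 1.7906815
s16r farbolt [-0.21  0.18] 2.957439
s16r hub [ 0.01 -0.14] 3.4489365
```

Both bolts and the hub match the shut state, and the surrounding objects have not moved. I'm handing in.

```bash
python3 -c "
from bench import r
print(r.hand_in())"
```

```text
the job is handed in; nothing more can be done
None
```

The job is handed in at about 64 s: all five packs are in the tub, and the cap is shut with its bolts out as at the start. It held a 41 N upward tug, and the mug, mouse, notebook and stapler show no movement. I viewed 15 pictures, one over the limit of 14.

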